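Set the index stop and butt the blank against it

TASK

Push the stop carriage along its fence until its spring pin drops into the notch marked by the orange clip. Then push the loose wooden blank flat against the fence and along it until its end just touches the stop, gently enough that the stop stays in its notch. Do it all by pushing: do not lift the blank or pull up the pin, and leave the other things on the bench where they are.

Things in the scene. Friction and masses are not known exactly. Their poses are not given: they have to be found in the camera images.
- fence: Fence bolted to the bench: aluminium profile 360 long, 40 deep, 40 high, a steel strip (12 wide, 5 high, top 45 above the bench) along its top centreline with three notches 13 wide. Origin: middle of its underside. Own y runs along the fence (roughly to the robot's left), own -x side faces the robot. Bracket feet only behind it.
- fence_face (a point): Middle of the fence's front face (the one facing the robot) at bench level, axes as the fence's: 20 mm on the -x side of its centreline.
- stop (a joint): Slide of the stop carriage, m, grows along the fence's +y; starts near 0, 130 mm on the -y side of the fence middle. Notches at 0.050, 0.085, 0.120; travel -0.025 to 0.190. Friction 2 N. In the last 3 to 4 mm before a notch the pin pulls the carriage in, so the push falls to nothing; about 9 N pushes it out of a notch, either way. Captive: it cannot be lifted off.
- stop_mark (a point): White line on top of the grey stop carriage, 82 above the bench over the fence centreline, at the carriage's middle; axes as the fence's. Carriage 44 long along the fence, 50 deep, from 47 to 82 above the bench; its black pin knob, 19 across, reaches 101 above the bench.
- stop_push (a point): Middle of the flat -y end face of the carriage (22 mm from its centre along the fence, 65 above the bench, on the fence centreline): the face to push towards +y. A like face lies 22 mm to the +y side of the centre.
- stop_face (a point): Point on the +y face of the stop's steel arm, which the blank must touch: 7 mm to the +y side of the carriage centre, 12 above the bench, 40 mm in front of the fence centreline. The arm is a plate 14 thick along the fence and 34 deep, hanging in front of the fence from 4 above the bench up to the carriage.
- index_pin (a joint): Height of the spring pin, m: 0 while its ball rides on the strip, about -0.005 when seated in a notch, positive if it is pulled up.
- orange_mark (a point): The notch marked by the orange clip: its centre at the strip's top, 45 above the bench on the fence centreline; axes as the fence's. The clip is 14 wide, hooked over the rear top edge of the fence beside the notch, its tab standing 17 out behind, top 43 high. A blue and a green clip mark the other two notches; which is where varies.
- blank_centre (a point): Centre (11 above the bench) of the loose wooden blank, a plain light-brown block 45 wide (own x), 110 long (own y), 22 thick, 40 to 90 g, that lies in front of the fence on the +y side of the stop, roughly along it, up to 30 mm off it.
- blank_end (a point): Centre of the blank's -y end, the end that must touch the stop: 55 mm from its centre.
- pod_pad_0: flat black ribbed rubber pad, 66 x 118 x 17 (mm), loose; to be left alone. Origin at its underside.
- vac_plug_0: black rubber plug with a knob, 35 across, 37 tall (mm), loose; to be left alone. Origin at its underside.
- vac_plug_1: orange rubber plug with a knob, 35 across, 37 tall (mm), loose; to be left alone. Origin at its underside.
- gauge_block_0: steel setting block with three holes, 25 x 50 x 30 (mm), loose; to be left alone. Origin at its underside.
- stop_pin_0: stepped steel pin standing behind the fence, 30 across, 63 tall (mm), loose; to be left alone. Origin at its underside.
- stop_pin_1: stepped steel pin standing behind the fence, 30 across, 63 tall (mm), loose; to be left alone. Origin at its underside.
- collet_nut_0: black ring-shaped collet nut lying flat, 53 across, 22 tall (mm), loose; to be left alone. Origin at its underside.
- hex_key_0: black hex key lying flat, 39 x 104 x 8 (mm), loose; to be left alone. Origin at its underside.
- spanner_17: combination spanner lying behind the fence, 174 x 31 x 10 (mm), loose; to be left alone. Origin at its underside.

How it is judged:
By the outcome, as a careful person would: the job done as asked, in the order asked, and still so for the second after the job is handed in, with the robot touching nothing.
It also fails if it takes over 67 s, if anything falls off the work surface, if the arm or the gripper's body presses on something with over 40 N, if the wrist force passes 120 N, or if a joint passes its speed limit or range.

ROBOT

A 6-joint arm with a two-finger parallel gripper is mounted at the origin on a cart in front of the work surface, level with it; the furniture and walls round the work are solid. World frame = base frame: x ahead of the robot, y to its left, z up, the work surface at z = 0. Lengths are in mm, angles in degrees, forces in N, time in s.
With the tool pointing down it reaches from about 300 to 850 mm from the base axis. Payload 4.2 kg.
Tool frame: the origin (TCP) lies at the very end of the fingers, on their centre line; the grasp point (between the pads) lies 19 mm behind it (env.grip_depth is the distance from the TCP to the grasp point, in mm); y points along the fingers, z is the direction in which the jaws open and shut, and the axes are right-handed (so a half turn about y gives the same grasp; the last joint's range is limited). The gripper opens to 91 mm and grips with 3 to 60 N. Pads are 32 mm wide; open, the fingers measure 118 mm over their backs; the gripper's body (76 mm by 178 mm) begins 60 mm behind the grasp point.
Start: joints at [62.968, 18.312, 89.639, -0, 72.044, -1.146], TCP at [251.041, 517.321, 213.976] pointing down, gripper open.
Joint ranges: [-177.97, 177.97], [-48.28, 115.42], [12.27, 149.76], [-77.06, 257.06], [2.81, 150.46], [-146.56, 146.56]. Speed limits (degrees/s): [147.25, 147.25, 180, 180, 180, 180].

INTERFACE

Orientations are given as [roll, pitch, yaw] about the fixed x, y, z axes, in that order (R = Rz(yaw) Ry(pitch) Rx(roll)).
In Python, from workcell import state, imaging, job, env gives the robot as it stands.
- The arm moves only by the shell command python3 -m pendant 'ROWS' [FORCE]. ROWS is JSON, a list of rows, each an object with "delta_pos": the shift along the tool's x, y, z in cm, a list of three; "twist": the turn, a rotation vector about the tool's x, y, z in degrees, a list of three; "grip": the opening in per cent of the stroke, from 0 (shut) to 100 (fully open). In form: [{"delta_pos": [tx, ty, tz], "twist": [wx, wy, wz], "grip": grip}, ...]. A call has exactly 5 rows; each row is the pose to reach, as a shift and turn from the pose commanded when the call began, along the tool's axes at that moment; what a row does not reach only later rows make up. A row lasts 1/10 s, in which the tool goes at most 50 mm and 8.59 degrees, less where a joint would pass 70% of its speed; a pose out of reach is approached as far as the arm can. A call with a gripper value outside its range is refused whole. The fingers move at their own pace and stop on an object; FORCE is the grip in N (left out, the last holds). Time passes only in rows, so rows that repeat a pose let the fingers close, or fill a call up. It gives the time, the measured TCP pose, the force and the opening at its end, in the units of the state.
- state(): the state, without advancing time (a new reading comes with each control period).
- imaging.grab_frame(name): name is "side" or "top" or "wrist"; returns (picture, depth): 384x512x3 uint8, red, green, blue; 384x512 float32, mm along the optical axis (not along the pixel's ray), 0 where there is no reading.
- imaging.camera_info(name): a dict with "fx", "fy", "cx", "cy" (pixels), "k1" (the pictures are not rectified: a ray, as slopes to the right and down, at radius r is drawn at 1 + k1 r^2 times it, then the intrinsics apply), "R" (3x3) and "t" (3): a world point X has camera coordinates R X + t. Camera axes: x right, y down, z forward; pixel columns grow to the right and rows downward; lengths in mm; the calibration is good to about 2 mm. A picture is of the moment at which its call begins: read the wrist's pose just before it. camera_info takes no time and is no camera call; for the wrist camera it gives the pose at the moment of the call.
- job.job_done(): hands the job in, once; it reports no verdict.
The state is a dict: "time_s": time; "qpos": joint angles; "qvel": joint speeds; "effort": joint torques, N m; "ee_pos": TCP position; "ee_rot": TCP orientation; "force": force on the tool from outside, world axes, zero at the start; "torque": the same for the moment, N m; "gripper_width": finger opening in mm.
Only numpy, scipy, OpenCV 4.12 (cv2) and the standard library are available. Lean on these libraries where they do the work, as an engineer would, in place of code of your own. Each camera call takes 0.05 s, during which the arm holds its last target.

## Working session

There is one attempt and no reset: what is moved stays moved. The work goes in short steps, Python scripts to look and compute and a shell command to move; the robot and the scene stay as the last step left them, time stands still between calls to the robot, and variables do not carry over. Pictures are saved under pics/ and viewed, and the job is handed in when it is done.

```bash
ls; mkdir -p pics
cat > h.py <<'E'
import numpy as np, cv2
from workcell import state, imaging, job, env
def grab(n,fn):
    ci=imaging.camera_info(n); p,d=imaging.grab_frame(n)
    cv2.imwrite(f'pics/{fn}.png',p[:,:,::-1]); np.savez(f'pics/{fn}.npz',p=p,d=d,**{k:np.array(v) for k,v in ci.items()})
    return p,d,ci
def load(fn): return np.load(f'pics/{fn}.npz')
def ray(f,u,v):
    x=(u-f['cx'])/f['fx'];y=(v-f['cy'])/f['fy'];a,b=x,y
    for _ in range(20):
        s=1+f['k1']*(a*a+b*b);a,b=x/s,y/s
    R=f['R'];return R.T@np.array([a,b,1.]), -R.T@f['t']
def onz(f,u,v,z):
    r,o=ray(f,u,v);return o+r*(z-o[2])/r[2]
def dep(f,u,v):
    r,o=ray(f,u,v);return o+r*f['d'][int(v),int(u)]
def crop(fn,out,u0,u1,v0,v1,s):
    p=load(fn)['p'][v0:v1,u0:u1,::-1]
    cv2.imwrite(f'pics/{out}.png',cv2.resize(p,None,fx=s,fy=s,interpolation=cv2.INTER_CUBIC))
E
python3 - <<'E'
from h import *
print(state())
for n in('side','top','wrist'):
    p,d,c=grab(n,n+'0');print(n,{k:np.round(v,3).tolist() for k,v in c.items()})
E
```

```text
pics
{'time_s': 0.0, 'qpos': array([ 6.29678215e+01,  1.83518638e+01,  8.97070145e+01, -5.06418176e-04,
        7.20439703e+01, -1.14490975e+00]), 'qvel': array([-0.01311502,  0.0363153 ,  0.03898072,  0.08585311, -0.05189438,
       -0.08580324]), 'effort': array([ 1.66854628e-03, -4.12458086e+01, -2.31974638e+01,  7.28187687e-02,
        4.52634471e-02, -1.35810883e-04]), 'ee_pos': array([250.80605463, 516.84876084, 213.11393216]), 'ee_rot': array([-9.01028377e+01,  1.57365449e-03, -2.58871136e+01]), 'force': array([-0.54925227,  0.2381655 ,  0.63997483]), 'torque': array([-0.04335906,  0.03942803,  0.00791083]), 'gripper_width': 91.07134325226663}
side {'fx': 475.983, 'fy': 475.983, 'cx': 250.942, 'cy': 187.162, 'k1': -0.09, 'R': [[-0.999, -0.04, -0.008], [-0.014, 0.518, -0.855], [0.038, -0.855, -0.518]], 't': [544.168, 39.158, 1292.399]}
top {'fx': 448.081, 'fy': 448.081, 'cx': 255.565, 'cy': 200.869, 'k1': 0.062, 'R': [[0.015, -1.0, -0.022], [-0.986, -0.011, -0.165], [0.165, 0.024, -0.986]], 't': [103.58, 533.788, 1126.802]}
wrist {'fx': 323.087, 'fy': 323.087, 'cx': 261.653, 'cy': 193.323, 'k1': -0.088, 'R': [[0.436, 0.9, -0.001], [0.867, -0.42, 0.267], [0.24, -0.118, -0.964]], 't': [-575.953, -30.311, 390.425]}
```

View pics/top0.png

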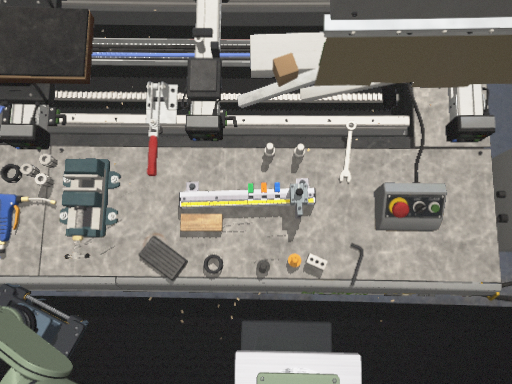

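View pics/side0.png

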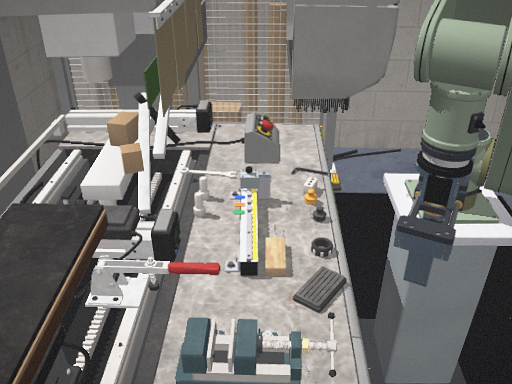

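View pics/wrist0.png

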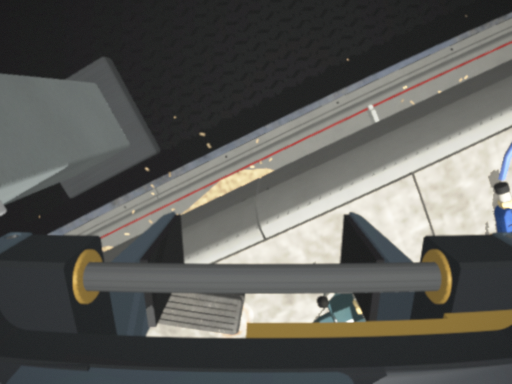

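The top view shows the fence at u 180–315, v≈195. The stop is at u≈301, with clips green at u≈251, orange ≈264 and blue ≈277, and the blank is at (201,222).

Run:
```python
from h import *
crop('top0','c1',170,330,135,285,5)
crop('side0','c2',180,340,150,300,5)
```

```text
(no output)
```

View pics/c1.png

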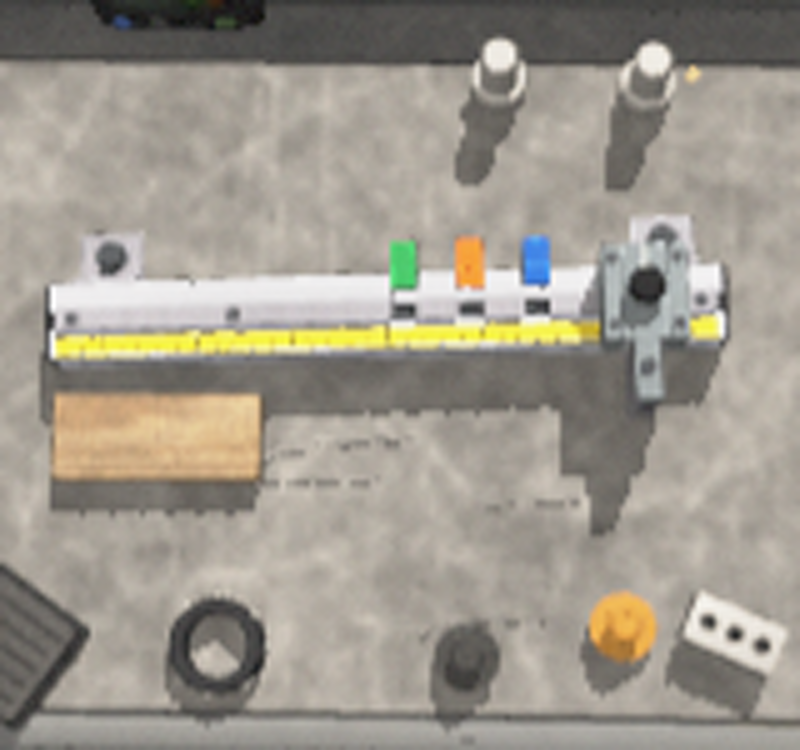

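View pics/c2.png

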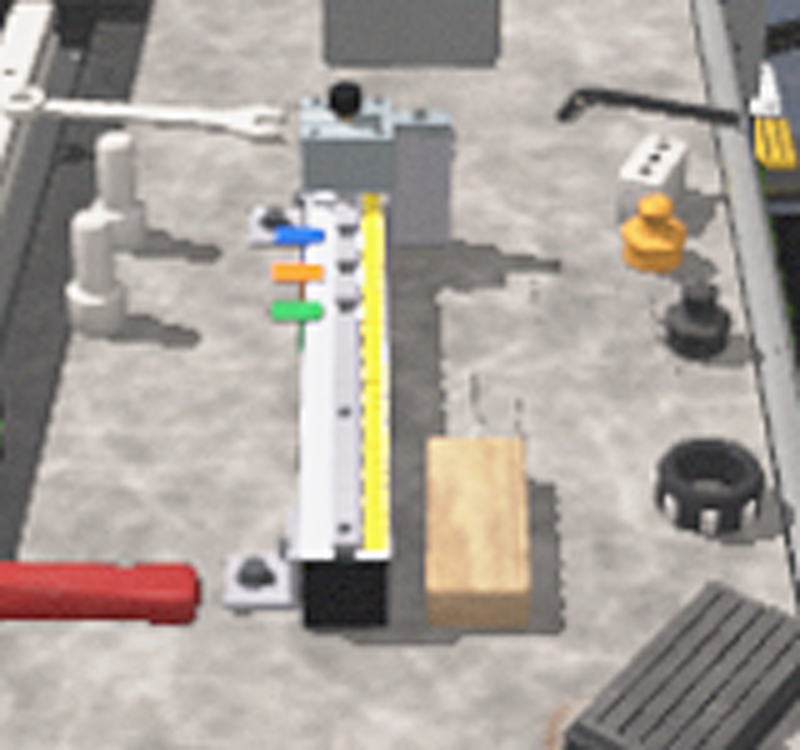

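Run:
```python
from h import *
f=load('top0')
P=lambda c,z:onz(f,169.6+c[0]/5,134.6+c[1]/5,z).round(1)
for n,c,z in [('FL',(50,359),40),('FR',(727,339),40),('RL',(50,285),40),('RR',(725,265),40),('green',(404,310),45),('or',(471,309),45),('blue',(538,306),45),('knob',(647,285),101),
('Cl',(600,295),82),('Cr',(688,295),82),('Cf',(610,345),82),('Cb',(605,243),82),('armtip',(648,403),60),('b1',(53,393),22),('b2',(262,394),22),('b3',(262,480),22),('b4',(52,478),22),
('plugo',(623,628),30),('plugb',(467,655),30),('ring',(217,645),22),('pad',(88,632),17),('padtop',(0,562),17),('pin1',(653,60),63),('pin0',(498,57),63)]:
    print(n,P(c,z))
g=load('side0')
Q=lambda c,z:onz(g,179.6+c[0]/5,149.6+c[1]/5,z).round(1)
print('side')
for n,c,z in [('green',(347,305),45),('or',(347,267),45),('blue',(347,231),45),('knob',(345,97),95),('FL',(388,556),40),('RL',(292,556),40),('b farL',(426,437),22),('b farR',(524,437),22),('nearR',(529,590),22),('nearL',(426,590),22),('carr front top',(300,138),82),('carr r',(393,138),82)]: print(n,Q(c,z))
```

```text
FL [516.4 310.1  40. ]
FR [531. -45.  40.]
RL [556.  311.8  40. ]
RR [570.4 -44.3  40. ]
green [543.7 124.2  45. ]
or [544.6  89.   45. ]
blue [546.6  54.   45. ]
knob [547.8   1.1 101. ]
Cl [546.   23.5  82. ]
Cr [546.4 -21.   82. ]
Cf [520.3  18.4  82. ]
Cb [572.9  21.   82. ]
armtip [494.   -2.3  60. ]
b1 [500.9 311.2  22. ]
b2 [501.6 199.8  22. ]
b3 [455.7 198.6  22. ]
b4 [455.5 309.8  22. ]
plugo [380.6   8.6  30. ]
plugb [365.6  89.1  30. ]
ring [369.2 219.7  22. ]
pad [375.2 288.2  17. ]
padtop [411.3 336.2  17. ]
pin1 [674.9  -4.9  63. ]
pin0 [676.   76.3  63. ]
side
green [544.  126.1  45. ]
or [545.5  91.6  45. ]
blue [547.   57.2  45. ]
knob [550.    3.4  95. ]
FL [518.2 311.7  40. ]
RL [559.7 313.   40. ]
b farL [503.4 202.7  22. ]
b farR [457.  201.4  22. ]
nearR [456.9 311.3  22. ]
nearL [501.7 312.6  22. ]
carr front top [572.8  25.   82. ]
carr r [524.   23.7  82. ]
```

Run:
```python
from h import *
g=load('side0')
for u,v in [(320,90),(345,20),(345,100),(300,50),(390,50),(195,268),(260,130),(215,340),(245,325),(280,330),(330,340),(140,60),(145,180),(330,320)]: print('side',u,v,g['d'][v,u],dep(g,u,v).round())
f=load('top0')
for u,v in [(340,20),(420,60),(500,30),(330,70),(285,65),(205,75),(152,160),(152,90),(85,170),(85,230),(110,200),(65,255),(410,205),(347,170),(345,135)]: print('top',u,v,dep(f,u,v).round())
```

```text
side 320 90 1695.403 [ 318. -533.  125.]
side 345 20 1532.5865 [ 254. -499.  378.]
side 345 100 1800.4459 [ 211. -619.   56.]
side 300 50 1596.2888 [ 397. -505.  276.]
side 390 50 1597.4377 [  89. -520.  276.]
side 195 268 938.0906 [639. 392.  85.]
side 260 130 1455.4657 [ 525. -229.  103.]
side 215 340 827.17456 [586. 541.  50.]
side 245 325 814.0771 [533. 534.  82.]
side 280 330 910.23016 [470. 469.  -1.]
side 330 340 792.0385 [388. 557.  76.]
side 140 60 1749.4473 [ 981. -617.  209.]
side 145 180 1202.0431 [810.  80. 102.]
side 330 320 810.4725 [387. 526.  91.]
top 340 20 [768. -39. 495.]
top 420 60 [ 772. -222.  343.]
top 500 30 [ 749. -301.  489.]
top 330 70 [771. -49. 305.]
top 285 65 [847.  41. 173.]
top 205 75 [848. 244. 115.]
top 152 160 [628. 376.  90.]
top 152 90 [823. 389.  74.]
top 85 170 [601. 546.  86.]
top 85 230 [449. 540.  73.]
top 110 200 [538. 508.  -0.]
top 65 255 [387. 597.  44.]
top 410 205 [ 518. -271.   98.]
top 347 170 [ 626. -136.    7.]
top 345 135 [ 746. -143.  -57.]
```

```bash
cat >> h.py <<'E'
def Rt(s=None):
    from scipy.spatial.transform import Rotation as Ro
    s=s or state(); return Ro.from_euler('xyz',s['ee_rot'],degrees=True).as_matrix()
def go(x,y,z,yaw=None):
    s=state();R=Rt(s);d=R.T@(np.array([x,y,z])-s['ee_pos'])/10
    print('t',s['time_s'],'pos',s['ee_pos'].round(1),'rot',s['ee_rot'].round(2),'F',s['force'].round(2),'delta cm',d.round(2),'|',np.linalg.norm(d).round(2))
E
python3 -m pendant '[{"delta_pos":[3.2,0,-2.4],"twist":[0,-6,0],"grip":0},{"delta_pos":[6.4,0,-4.8],"twist":[0,-12,0],"grip":0},{"delta_pos":[9.6,0,-7.2],"twist":[0,-18,0],"grip":0},{"delta_pos":[12.8,0,-9.6],"twist":[0,-24,0],"grip":0},{"delta_pos":[16,0,-12],"twist":[0,-28.2,0],"grip":0}]'
python3 -c "
from h import *
go(549,-55,130)"
```

```text
time_s: 0.65
ee_pos: [342.9, 338.0, 213.7]
ee_rot: [-90.0, 0.0, 2.5]
force: [0.3, 0.2, 0.4]
gripper_width: 53.9
t 0.65 pos [342.9 338.  213.7] rot [-9.001e+01  1.000e-02  2.540e+00] F [0.33 0.23 0.36] delta cm [ 18.85   8.38 -40.17] | 45.16
```

```bash
python3 -m pendant '[{"delta_pos":[1.9,0,-4],"twist":[0,0,0],"grip":0},{"delta_pos":[3.8,0,-8],"twist":[0,0,0],"grip":0},{"delta_pos":[5.7,0,-12],"twist":[0,0,0],"grip":0},{"delta_pos":[7.6,0,-16],"twist":[0,0,0],"grip":0},{"delta_pos":[9.5,0,-20],"twist":[0,0,0],"grip":0}]'
python3 -m pendant '[{"delta_pos":[1.9,0,-4],"twist":[0,0,0],"grip":0},{"delta_pos":[3.8,0,-8],"twist":[0,0,0],"grip":0},{"delta_pos":[5.7,1,-12],"twist":[0,0,0],"grip":0},{"delta_pos":[7.6,2,-16],"twist":[0,0,0],"grip":0},{"delta_pos":[9.4,3,-20.1],"twist":[0,0,0],"grip":0}]'
python3 -c "
from h import *
go(549,-55,130)
grab('wrist','w1')
grab('top','t1')
crop('t1','t1c',170,330,135,285,5)
grab('side','s1')
crop('s1','s1c',180,340,100,250,5)
go(549,-55,60)
"
```

```text
time_s: 1.15
ee_pos: [446.0, 141.8, 213.9]
ee_rot: [-90.0, -0.0, 2.3]
force: [0.3, 1.2, 0.2]
gripper_width: 14.4
time_s: 1.65
ee_pos: [548.2, -55.2, 183.4]
ee_rot: [-90.0, -0.0, 2.3]
force: [0.2, 1.0, 0.2]
gripper_width: 0.7
t 1.65 pos [548.2 -55.2 183.4] rot [-8.998e+01 -1.000e-02  2.300e+00] F [0.16 0.97 0.15] delta cm [0.08 5.34 0.02] | 5.34
t 1.8 pos [547.7 -55.5 182.5] rot [-89.97   0.14   2.09] F [-1.17  1.05  0.15] delta cm [ 0.16 12.25  0.04] | 12.25
```

View pics/w1.png

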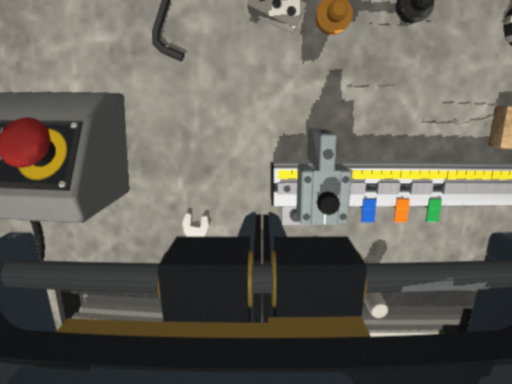

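View pics/s1c.png

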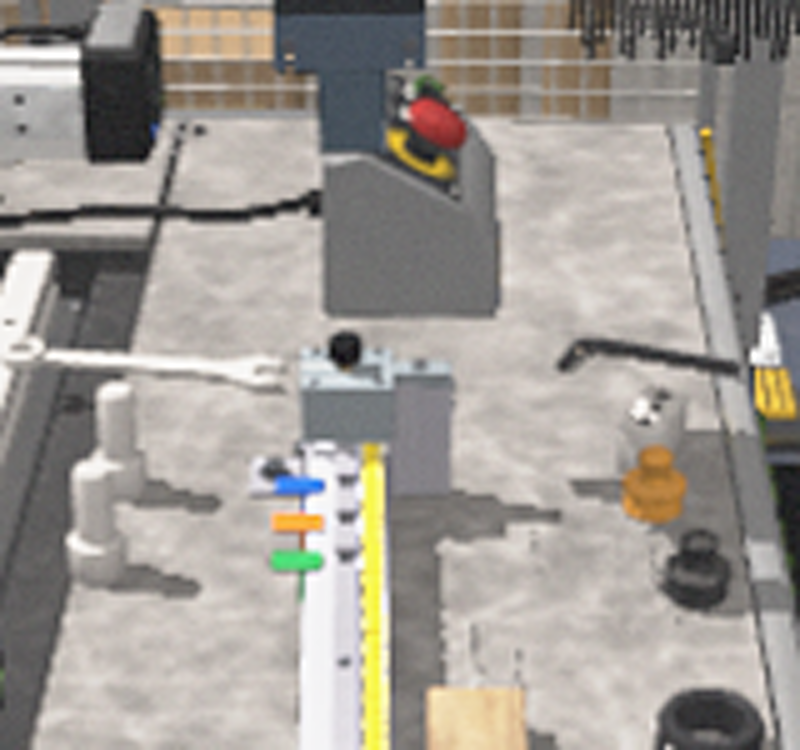

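```bash
python3 -m pendant '[{"delta_pos":[0,3,0],"twist":[0,0,0],"grip":0},{"delta_pos":[0.1,6.5,0],"twist":[0,0,0],"grip":0},{"delta_pos":[0.1,9.5,0],"twist":[0,0,0],"grip":0},{"delta_pos":[0.1,11.5,0],"twist":[0,0,0],"grip":0},{"delta_pos":[0.1,12.2,0],"twist":[0,0,0],"grip":0}]'
python3 -m pendant '[{"delta_pos":[0,0,0.2],"twist":[0,0,0],"grip":0},{"delta_pos":[0,0,0.4],"twist":[0,0,0],"grip":0},{"delta_pos":[0,0,0.6],"twist":[0,0,0],"grip":0},{"delta_pos":[0,0,0.8],"twist":[0,0,0],"grip":0},{"delta_pos":[0,0,1],"twist":[0,0,0],"grip":0}]'
python3 -c "
from h import *
go(549,-40,60)
grab('wrist','w2')"
```

```text
time_s: 2.3
ee_pos: [546.6, -52.1, 60.1]
ee_rot: [-89.9, 0.3, 2.4]
force: [-0.3, -0.3, -0.8]
gripper_width: 0.3
time_s: 2.8
ee_pos: [548.6, -43.3, 62.7]
ee_rot: [-90.0, -0.1, 2.3]
force: [1.2, -0.1, 0.1]
gripper_width: 0.6
t 2.8 pos [548.6 -43.3  62.7] rot [-9.00e+01 -8.00e-02  2.32e+00] F [ 1.25 -0.09  0.1 ] delta cm [0.05 0.27 0.33] | 0.43
```

View pics/w2.png

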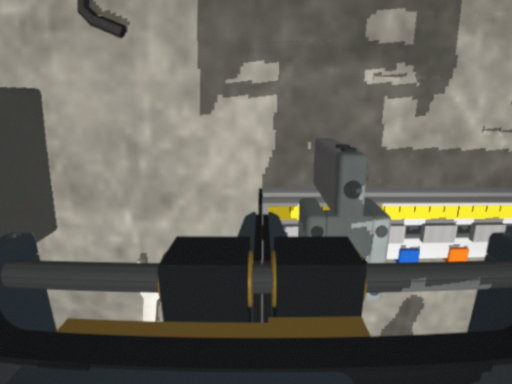

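```bash
python3 -m pendant '[{"delta_pos":[0,0,0.3],"twist":[0,0,0],"grip":0},{"delta_pos":[0,0,0.6],"twist":[0,0,0],"grip":0},{"delta_pos":[0,0,1.0],"twist":[0,0,0],"grip":0},{"delta_pos":[0,0,1.5],"twist":[0,0,0],"grip":0},{"delta_pos":[0,0,2],"twist":[0,0,0],"grip":0}]'
python3 -m pendant '[{"delta_pos":[0,0,0.5],"twist":[0,0,0],"grip":0},{"delta_pos":[0,0,1],"twist":[0,0,0],"grip":0},{"delta_pos":[0,0,1.5],"twist":[0,0,0],"grip":0},{"delta_pos":[0,0,2],"twist":[0,0,0],"grip":0},{"delta_pos":[0,0,2.5],"twist":[0,0,0],"grip":0}]'
python3 -c "
from h import *
grab('top','t2')
crop('t2','t2c',230,320,165,225,8)
grab('side','s2')
crop('s2','s2c',200,300,150,220,8)
go(549,-40,60)
"
```

```text
time_s: 3.35
ee_pos: [547.4, -23.8, 61.9]
ee_rot: [-90.1, 0.0, 2.3]
force: [0.1, -4.4, 0.3]
gripper_width: 0.4
time_s: 3.85
ee_pos: [546.3, 1.9, 61.9]
ee_rot: [-90.0, 0.0, 2.3]
force: [-0.3, -4.6, -0.5]
gripper_width: 0.5
t 3.95 pos [546.3   2.7  61.9] rot [-8.992e+01  1.000e-02  2.320e+00] F [ 0.52 -0.5  -0.36] delta cm [ 0.1   0.18 -4.28] | 4.28
```

View pics/t2c.png

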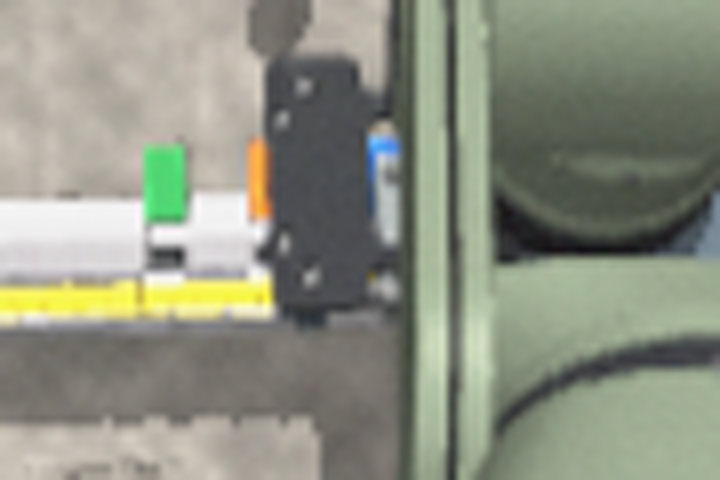

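View pics/s2c.png

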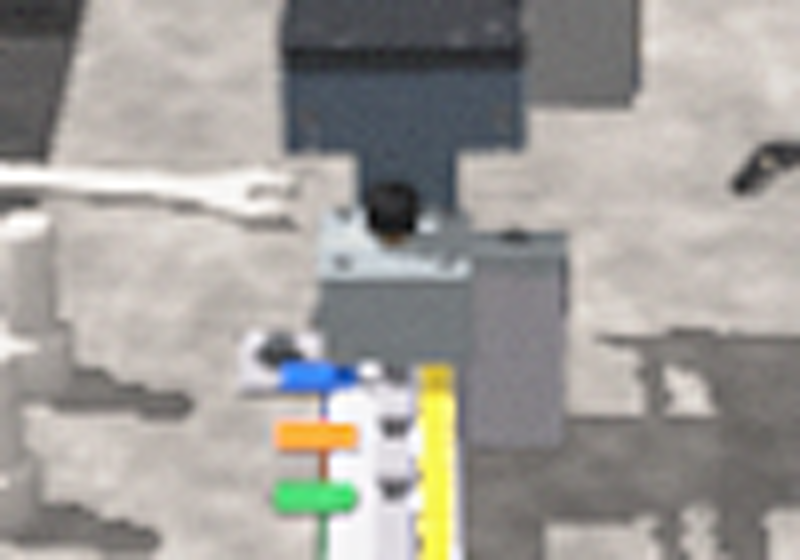

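```bash
cat >> h.py <<'E'
def Q8(f,c,z,u0,v0,s): return onz(f,u0+(c[0]+.5)/s-.5,v0+(c[1]+.5)/s-.5,z).round(1)
E
python3 - <<'E'
from h import *
f=load('s2')
for n,c,z in [('edge',(395,279),82),('knobtop',(391,197),101),('knob bottom front',(391,235),84),('blue',(395,372),45),('or',(395,427),45),('gr',(395,488),45)]: print(n,Q8(f,c,z,200,150,8))
g=load('side0'); print(onz(g,179.6+347/5,149.6+138/5,82), onz(g,179.6+345/5,149.6+97/5,101))
E
```

```text
edge [546.7  61.4  82. ]
knobtop [548.6  41.8 101. ]
knob bottom front [549.   36.9  84. ]
blue [547.1  58.5  45. ]
or [545.7  91.3  45. ]
gr [544.2 126.   45. ]
[548.11205143  24.33628942  82.        ] [549.41709616  14.23931585 101.        ]
```

```bash
python3 -m pendant '[{"delta_pos":[0.02,0,0.3],"twist":[0,0,0],"grip":0},{"delta_pos":[0.02,0,0.6],"twist":[0,0,0],"grip":0},{"delta_pos":[0.03,0,0.8],"twist":[0,0,0],"grip":0},{"delta_pos":[0.03,0,1.0],"twist":[0,0,0],"grip":0},{"delta_pos":[0.03,0,1.2],"twist":[0,0,0],"grip":0}]'
for i in 1; do :; done
python3 -m pendant '[{"delta_pos":[0,0,0.04],"twist":[0,0,0],"grip":0},{"delta_pos":[0,0,0.08],"twist":[0,0,0],"grip":0},{"delta_pos":[0,0,0.12],"twist":[0,0,0],"grip":0},{"delta_pos":[0,0,0.16],"twist":[0,0,0],"grip":0},{"delta_pos":[0,0,0.2],"twist":[0,0,0],"grip":0}]'
python3 -m pendant '[{"delta_pos":[0,0,0.04],"twist":[0,0,0],"grip":0},{"delta_pos":[0,0,0.08],"twist":[0,0,0],"grip":0},{"delta_pos":[0,0,0.12],"twist":[0,0,0],"grip":0},{"delta_pos":[0,0,0.16],"twist":[0,0,0],"grip":0},{"delta_pos":[0,0,0.2],"twist":[0,0,0],"grip":0}]'
```

```text
time_s: 4.45
ee_pos: [545.9, 13.6, 61.9]
ee_rot: [-90.0, 0.0, 2.3]
force: [-1.0, -3.5, 0.6]
gripper_width: 0.5
time_s: 4.95
ee_pos: [546.1, 15.4, 61.9]
ee_rot: [-90.0, 0.0, 2.3]
force: [-0.8, -1.8, 0.3]
gripper_width: 0.5
time_s: 5.45
ee_pos: [546.2, 17.7, 62.0]
ee_rot: [-90.0, -0.0, 2.3]
force: [-1.0, -0.3, 0.6]
gripper_width: 0.5
```

```bash
python3 -m pendant '[{"delta_pos":[0,0,0.02],"twist":[0,0,0],"grip":0},{"delta_pos":[0,0,0.04],"twist":[0,0,0],"grip":0},{"delta_pos":[0,0,0.06],"twist":[0,0,0],"grip":0},{"delta_pos":[0,0,0.08],"twist":[0,0,0],"grip":0},{"delta_pos":[0,0,0.1],"twist":[0,0,0],"grip":0}]'
python3 -c "
from h import *
grab('side','s3');crop('s3','s3c',200,300,150,220,8)"
python3 -m pendant '[{"delta_pos":[0,0,0.02],"twist":[0,0,0],"grip":0},{"delta_pos":[0,0,0.04],"twist":[0,0,0],"grip":0},{"delta_pos":[0,0,0.06],"twist":[0,0,0],"grip":0},{"delta_pos":[0,0,0.08],"twist":[0,0,0],"grip":0},{"delta_pos":[0,0,0.1],"twist":[0,0,0],"grip":0}]'
python3 -m pendant '[{"delta_pos":[0,0,0.02],"twist":[0,0,0],"grip":0},{"delta_pos":[0,0,0.04],"twist":[0,0,0],"grip":0},{"delta_pos":[0,0,0.06],"twist":[0,0,0],"grip":0},{"delta_pos":[0,0,0.08],"twist":[0,0,0],"grip":0},{"delta_pos":[0,0,0.1],"twist":[0,0,0],"grip":0}]'
```

```text
time_s: 5.95
ee_pos: [546.3, 18.6, 62.0]
ee_rot: [-90.0, -0.0, 2.3]
force: [0.2, 0.5, -0.2]
gripper_width: 0.4
time_s: 6.5
ee_pos: [546.0, 19.5, 61.9]
ee_rot: [-90.0, -0.0, 2.3]
force: [0.3, 0.1, 0.5]
gripper_width: 0.5
time_s: 7.0
ee_pos: [545.9, 20.5, 62.0]
ee_rot: [-90.0, -0.0, 2.3]
force: [0.5, -0.1, 0.4]
gripper_width: 0.3
```

View pics/s3c.png

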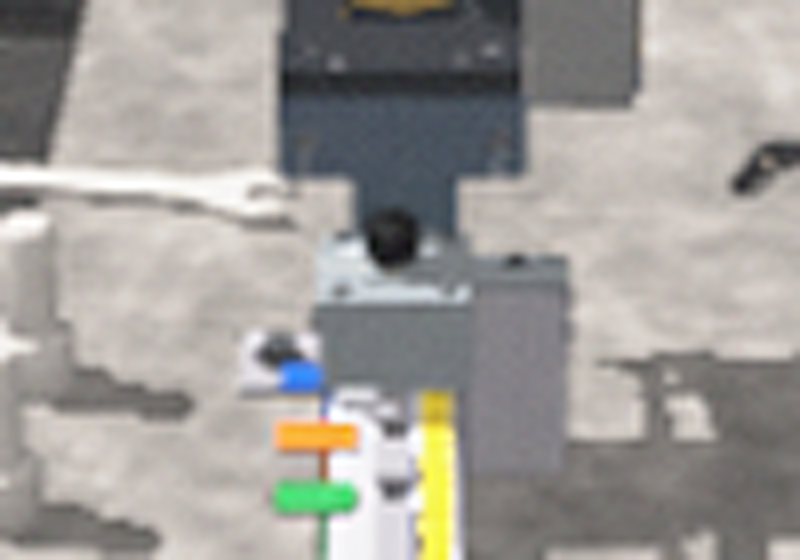

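```bash
python3 -m pendant '[{"delta_pos":[0,0,0.02],"twist":[0,0,0],"grip":0},{"delta_pos":[0,0,0.04],"twist":[0,0,0],"grip":0},{"delta_pos":[0,0,0.06],"twist":[0,0,0],"grip":0},{"delta_pos":[0,0,0.08],"twist":[0,0,0],"grip":0},{"delta_pos":[0,0,0.1],"twist":[0,0,0],"grip":0}]'
python3 -m pendant '[{"delta_pos":[0,0,0.02],"twist":[0,0,0],"grip":0},{"delta_pos":[0,0,0.04],"twist":[0,0,0],"grip":0},{"delta_pos":[0,0,0.06],"twist":[0,0,0],"grip":0},{"delta_pos":[0,0,0.08],"twist":[0,0,0],"grip":0},{"delta_pos":[0,0,0.1],"twist":[0,0,0],"grip":0}]'
```

```text
time_s: 7.5
ee_pos: [545.9, 21.5, 62.0]
ee_rot: [-90.0, -0.0, 2.3]
force: [0.5, 0.8, 0.4]
gripper_width: 0.6
time_s: 8.0
ee_pos: [545.9, 21.9, 62.0]
ee_rot: [-90.0, -0.0, 2.3]
force: [-0.4, -3.4, 0.3]
gripper_width: 0.7
```

```bash
python3 -m pendant '[{"delta_pos":[0,0,0.1],"twist":[0,0,0],"grip":0},{"delta_pos":[0,0,0.2],"twist":[0,0,0],"grip":0},{"delta_pos":[0,0,0.3],"twist":[0,0,0],"grip":0},{"delta_pos":[0,0,0.4],"twist":[0,0,0],"grip":0},{"delta_pos":[0,0,0.5],"twist":[0,0,0],"grip":0}]'
python3 -m pendant '[{"delta_pos":[0,0,0.1],"twist":[0,0,0],"grip":0},{"delta_pos":[0,0,0.2],"twist":[0,0,0],"grip":0},{"delta_pos":[0,0,0.3],"twist":[0,0,0],"grip":0},{"delta_pos":[0,0,0.4],"twist":[0,0,0],"grip":0},{"delta_pos":[0,0,0.5],"twist":[0,0,0],"grip":0}]'
python3 -c "
from h import *
grab('side','s4')"
python3 -m pendant '[{"delta_pos":[0,0,0.2],"twist":[0,0,0],"grip":0},{"delta_pos":[0,0,0.4],"twist":[0,0,0],"grip":0},{"delta_pos":[0,0,0.6],"twist":[0,0,0],"grip":0},{"delta_pos":[0,0,0.8],"twist":[0,0,0],"grip":0},{"delta_pos":[0,0,1],"twist":[0,0,0],"grip":0}]'
python3 -m pendant '[{"delta_pos":[0,0,0.1],"twist":[0,0,0],"grip":0},{"delta_pos":[0,0,0.2],"twist":[0,0,0],"grip":0},{"delta_pos":[0,0,0.3],"twist":[0,0,0],"grip":0},{"delta_pos":[0,0,0.4],"twist":[0,0,0],"grip":0},{"delta_pos":[0,0,0.5],"twist":[0,0,0],"grip":0}]'
```

```text
time_s: 8.5
ee_pos: [545.7, 25.5, 62.0]
ee_rot: [-90.2, 0.0, 2.4]
force: [0.9, -6.1, 0.1]
gripper_width: 0.8
time_s: 9.0
ee_pos: [545.5, 32.6, 61.9]
ee_rot: [-90.0, 0.0, 2.3]
force: [0.2, -4.0, -0.4]
gripper_width: 0.2
time_s: 9.55
ee_pos: [545.0, 42.6, 61.9]
ee_rot: [-90.0, 0.0, 2.3]
force: [0.6, -2.7, -0.1]
gripper_width: 0.5
time_s: 10.05
ee_pos: [544.8, 47.5, 62.0]
ee_rot: [-90.0, -0.0, 2.3]
force: [0.1, -3.2, 1.0]
gripper_width: 0.4
```

```bash
python3 -m pendant '[{"delta_pos":[0,0,0.04],"twist":[0,0,0],"grip":0},{"delta_pos":[0,0,0.08],"twist":[0,0,0],"grip":0},{"delta_pos":[0,0,0.12],"twist":[0,0,0],"grip":0},{"delta_pos":[0,0,0.16],"twist":[0,0,0],"grip":0},{"delta_pos":[0,0,0.2],"twist":[0,0,0],"grip":0}]'
python3 -m pendant '[{"delta_pos":[0,0,0.04],"twist":[0,0,0],"grip":0},{"delta_pos":[0,0,0.08],"twist":[0,0,0],"grip":0},{"delta_pos":[0,0,0.12],"twist":[0,0,0],"grip":0},{"delta_pos":[0,0,0.16],"twist":[0,0,0],"grip":0},{"delta_pos":[0,0,0.2],"twist":[0,0,0],"grip":0}]'
python3 -m pendant '[{"delta_pos":[0,0,0.03],"twist":[0,0,0],"grip":0},{"delta_pos":[0,0,0.05],"twist":[0,0,0],"grip":0},{"delta_pos":[0,0,0.07],"twist":[0,0,0],"grip":0},{"delta_pos":[0,0,0.1],"twist":[0,0,0],"grip":0},{"delta_pos":[0,0,0.13],"twist":[0,0,0],"grip":0}]'
python3 -c "
from h import *
grab('side','s5');crop('s5','s5c',200,300,150,220,8)"
```

```text
time_s: 10.55
ee_pos: [544.7, 49.5, 62.0]
ee_rot: [-90.0, -0.0, 2.3]
force: [-0.9, -2.0, 1.0]
gripper_width: 0.4
time_s: 11.05
ee_pos: [544.7, 51.7, 62.0]
ee_rot: [-90.0, -0.0, 2.3]
force: [0.1, -0.3, -0.2]
gripper_width: 0.3
time_s: 11.55
ee_pos: [544.6, 52.9, 61.9]
ee_rot: [-90.0, 0.0, 2.3]
force: [-0.3, -0.1, 0.9]
gripper_width: 0.5
```

View pics/s5c.png

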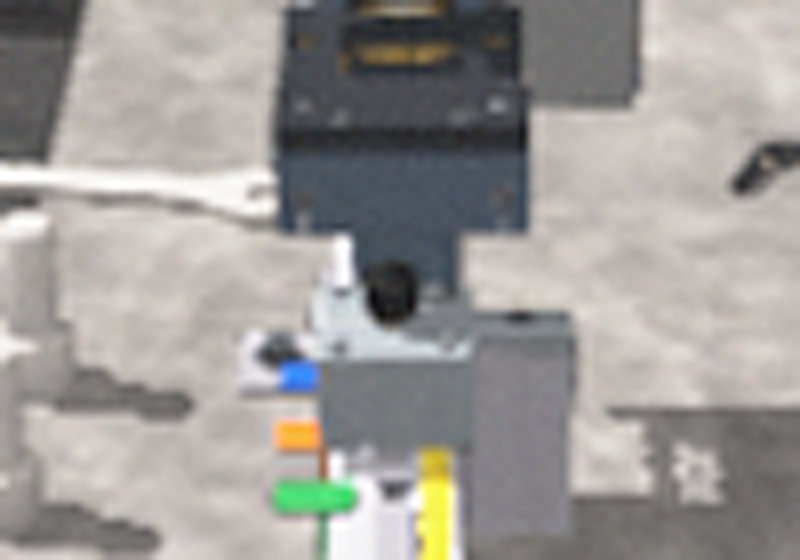

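```bash
python3 -m pendant '[{"delta_pos":[0,0,-0.5],"twist":[0,0,0],"grip":0},{"delta_pos":[0,0,-1.5],"twist":[0,0,0],"grip":0},{"delta_pos":[0,-2,-2],"twist":[0,0,0],"grip":0},{"delta_pos":[0,-6,-2],"twist":[0,0,0],"grip":0},{"delta_pos":[0,-10,-2],"twist":[0,0,0],"grip":0}]'
python3 - <<'E'
from h import *
print(Q8(load('s3'),(395,302),82,200,150,8),Q8(load('s5'),(395,359),82,200,150,8))
go(0,0,0)
E
```

```text
time_s: 12.1
ee_pos: [544.9, 31.8, 162.5]
ee_rot: [-90.0, 0.1, 2.3]
force: [1.1, -0.6, -0.3]
gripper_width: 0.3
[546.   75.6  82. ] [544.5 109.6  82. ]
t 12.1 pos [544.9  31.8 162.5] rot [-90.     0.11   2.26] F [ 1.12 -0.57 -0.3 ] delta cm [-54.55  16.35  -1.03] | 56.96
```

```bash
python3 -m pendant '[{"delta_pos":[-2.1,0,4.5],"twist":[0,0,0],"grip":55},{"delta_pos":[-4.2,0,9],"twist":[0,0,0],"grip":55},{"delta_pos":[-6.3,0,13.5],"twist":[0,0,0],"grip":55},{"delta_pos":[-8.5,0,18],"twist":[0,0,0],"grip":55},{"delta_pos":[-10.6,0,22.6],"twist":[0,0,0],"grip":55}]'
python3 -c "
from h import *
grab('top','t6');crop('t6','t6c',170,330,135,285,5)
grab('side','s6');crop('s6','s6c',180,340,150,300,5)
go(430,255,9)"
```

```text
time_s: 12.6
ee_pos: [429.9, 254.6, 162.2]
ee_rot: [-90.0, -0.0, 2.3]
force: [1.0, 0.9, -0.7]
gripper_width: 37.8
t 12.7 pos [428.5 257.6 162.2] rot [-8.987e+01  2.000e-02  2.660e+00] F [-0.19  0.25  0.74] delta cm [ 0.15 15.32 -0.3 ] | 15.32
```

View pics/t6c.png

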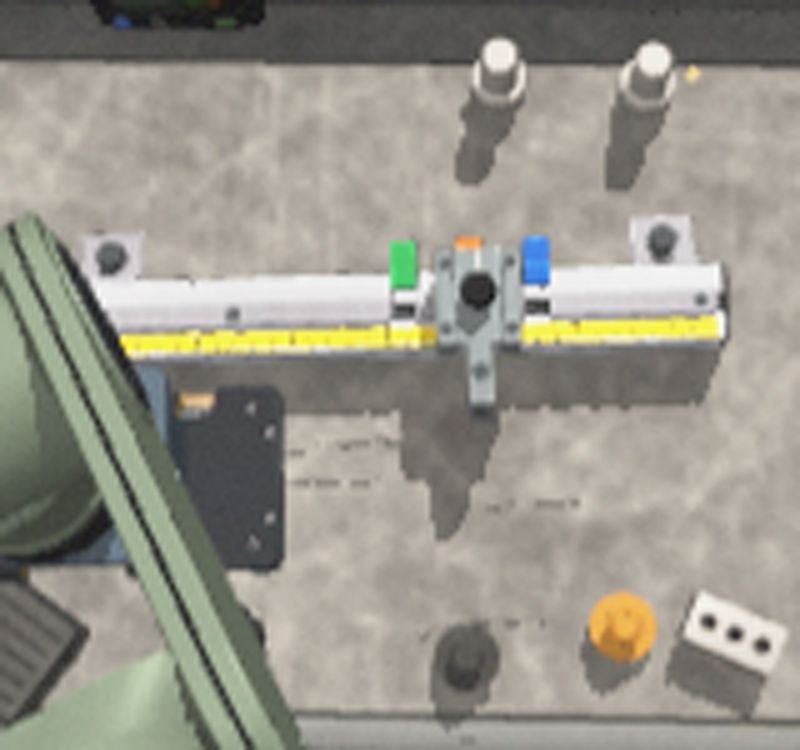

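View pics/s6c.png

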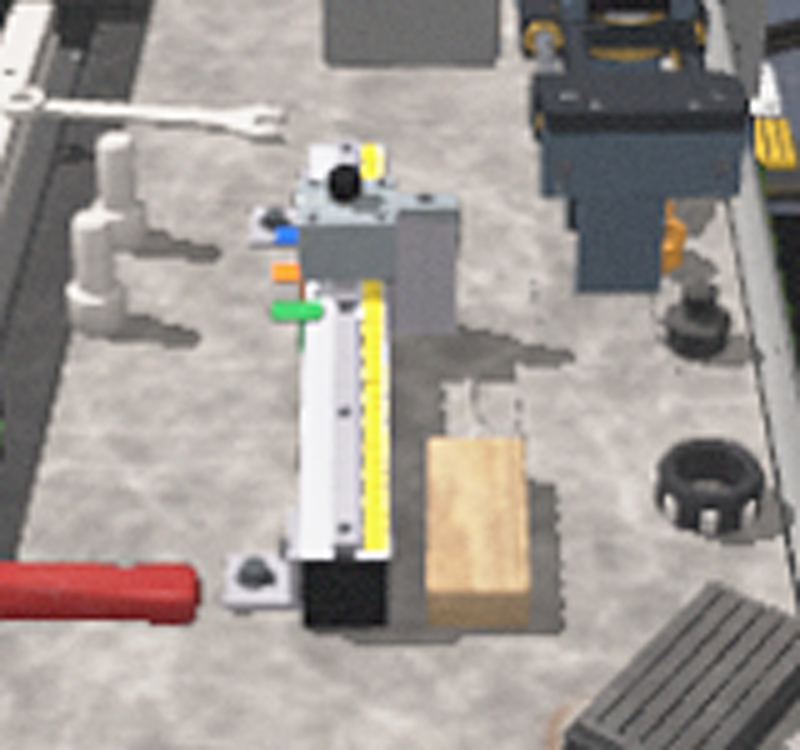

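```bash
python3 - <<'E'
from h import *
f=load('t6')
for n,c,z in [('l',(436,290),82),('r',(522,290),82),('knob',(478,289),101),('armface',(469,385),75),('white',(478,256),82)]:print(n,Q8(f,c,z,170,135,5))
E
python3 -m pendant '[{"delta_pos":[0,4,0],"twist":[0,0,0],"grip":55},{"delta_pos":[0,8,0],"twist":[0,0,0],"grip":55},{"delta_pos":[0,11.5,0],"twist":[0,0,0],"grip":55},{"delta_pos":[0,14,0],"twist":[0,0,0],"grip":55},{"delta_pos":[0,15.2,0],"twist":[0,0,0],"grip":55}]'
python3 -m pendant '[{"delta_pos":[0,0,0],"twist":[0,0,0],"grip":55},{"delta_pos":[0.2,0,0],"twist":[0,0,0],"grip":55},{"delta_pos":[0.4,0,0],"twist":[0,0,0],"grip":55},{"delta_pos":[0.6,0,0],"twist":[0,0,0],"grip":55},{"delta_pos":[0.7,0,0],"twist":[0,0,0],"grip":55}]'
```

```text
l [547.7 106.7  82. ]
r [548.1  63.   82. ]
knob [544.9  85.3 101. ]
armface [500.1  89.4  75. ]
white [565.5  85.6  82. ]
time_s: 13.2
ee_pos: [430.1, 252.0, 7.9]
ee_rot: [-90.1, 0.2, 2.3]
force: [0.5, 0.4, 0.1]
gripper_width: 50.2
time_s: 13.7
ee_pos: [438.6, 254.3, 10.9]
ee_rot: [-89.9, -0.1, 2.3]
force: [0.1, 0.2, -0.0]
gripper_width: 50.4
```

The carriage reads y≈85 but the orange notch y≈89, and the tool-to-carriage offset never opened up. So the pin is on its ramp, about 4 mm short of seated. I'll go back and finish that before moving the blank.

```bash
python3 -m pendant '[{"delta_pos":[-0.5,0,0],"twist":[0,0,0],"grip":55},{"delta_pos":[-0.8,-4,0],"twist":[0,0,0],"grip":30},{"delta_pos":[-0.8,-8,0],"twist":[0,0,0],"grip":0},{"delta_pos":[-0.8,-12,0],"twist":[0,0,0],"grip":0},{"delta_pos":[-0.8,-15.2,0],"twist":[0,0,0],"grip":0}]'
python3 -m pendant '[{"delta_pos":[2.1,0,-4.5],"twist":[0,0,0],"grip":0},{"delta_pos":[4.2,0,-9],"twist":[0,0,0],"grip":0},{"delta_pos":[6.3,0,-13.5],"twist":[0,0,0],"grip":0},{"delta_pos":[8.5,0,-18],"twist":[0,0,0],"grip":0},{"delta_pos":[10.7,0,-22.6],"twist":[0,0,0],"grip":0}]'
python3 -c "
from h import *
grab('top','t7')
go(545,30,62)"
```

```text
time_s: 14.2
ee_pos: [429.4, 253.8, 164.4]
ee_rot: [-89.9, -0.1, 2.3]
force: [0.6, 0.2, 1.0]
gripper_width: 20.9
time_s: 14.7
ee_pos: [545.3, 31.5, 162.1]
ee_rot: [-90.0, -0.0, 2.3]
force: [0.2, 0.7, -0.5]
gripper_width: 0.3
t 14.75 pos [549.4  24.9 162.1] rot [-90.32  -0.25   2.14] F [ 4.87 -4.67  0.4 ] delta cm [-0.46 10.01  0.59] | 10.04
```

```bash
python3 -m pendant '[{"delta_pos":[0,0,0],"twist":[0,0,0],"grip":0},{"delta_pos":[0,4,0],"twist":[0,0,0],"grip":0},{"delta_pos":[0,8,0],"twist":[0,0,0],"grip":0},{"delta_pos":[0,10,0],"twist":[0,0,0],"grip":0},{"delta_pos":[0,10,0.5],"twist":[0,0,0],"grip":0}]'
python3 -m pendant '[{"delta_pos":[0,0,0.2],"twist":[0,0,0],"grip":0},{"delta_pos":[0,0,0.5],"twist":[0,0,0],"grip":0},{"delta_pos":[0,0,0.8],"twist":[0,0,0],"grip":0},{"delta_pos":[0,0,1.2],"twist":[0,0,0],"grip":0},{"delta_pos":[0,0,1.5],"twist":[0,0,0],"grip":0}]'
```

```text
time_s: 15.25
ee_pos: [541.5, 39.2, 59.1]
ee_rot: [-90.0, 0.5, 2.4]
force: [0.3, -0.1, 0.9]
gripper_width: 0.8
time_s: 15.75
ee_pos: [544.8, 53.5, 62.6]
ee_rot: [-90.0, -0.1, 2.3]
force: [-0.7, -0.5, 0.6]
gripper_width: 0.7
```

```bash
python3 -m pendant '[{"delta_pos":[0,0,0],"twist":[0,0,0],"grip":0},{"delta_pos":[0,0,0],"twist":[0,0,0],"grip":0},{"delta_pos":[0,0,0.04],"twist":[0,0,0],"grip":0},{"delta_pos":[0,0,0.07],"twist":[0,0,0],"grip":0},{"delta_pos":[0,0,0.1],"twist":[0,0,0],"grip":0}]'
python3 -m pendant '[{"delta_pos":[0,0,0.02],"twist":[0,0,0],"grip":0},{"delta_pos":[0,0,0.04],"twist":[0,0,0],"grip":0},{"delta_pos":[0,0,0.06],"twist":[0,0,0],"grip":0},{"delta_pos":[0,0,0.08],"twist":[0,0,0],"grip":0},{"delta_pos":[0,0,0.1],"twist":[0,0,0],"grip":0}]'
```

```text
time_s: 16.25
ee_pos: [544.3, 54.0, 61.9]
ee_rot: [-90.0, 0.0, 2.3]
force: [-0.1, -0.8, -0.3]
gripper_width: 0.4
time_s: 16.75
ee_pos: [544.4, 55.2, 62.0]
ee_rot: [-90.0, -0.0, 2.3]
force: [-0.5, -0.3, 0.4]
gripper_width: 0.5
```

```bash
python3 -m pendant '[{"delta_pos":[0,0,0.02],"twist":[0,0,0],"grip":0},{"delta_pos":[0,0,0.04],"twist":[0,0,0],"grip":0},{"delta_pos":[0,0,0.06],"twist":[0,0,0],"grip":0},{"delta_pos":[0,0,0.08],"twist":[0,0,0],"grip":0},{"delta_pos":[0,0,0.1],"twist":[0,0,0],"grip":0}]'
python3 -c "
from h import *
grab('side','s8');crop('s8','s8c',200,300,150,220,8);go(0,0,0)"
```

```text
time_s: 17.25
ee_pos: [544.3, 56.1, 61.9]
ee_rot: [-90.0, 0.0, 2.3]
force: [-0.1, -0.6, -0.7]
gripper_width: 0.1
t 17.3 pos [544.3  56.2  62. ] rot [-89.99  -0.     2.32] F [ 0.64  0.59 -0.39] delta cm [-54.62   6.19  -3.41] | 55.07
```

View pics/s8c.png

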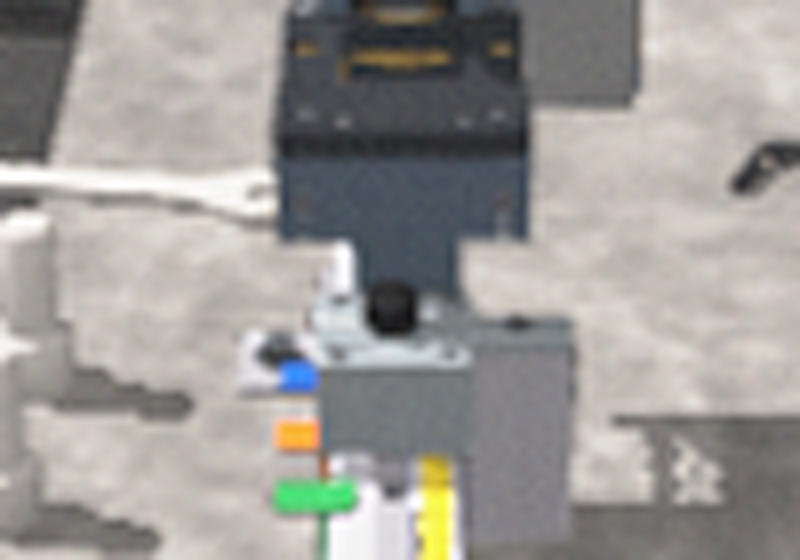

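```bash
python3 -m pendant '[{"delta_pos":[0,0,0.01],"twist":[0,0,0],"grip":0},{"delta_pos":[0,0,0.03],"twist":[0,0,0],"grip":0},{"delta_pos":[0,0,0.04],"twist":[0,0,0],"grip":0},{"delta_pos":[0,0,0.06],"twist":[0,0,0],"grip":0},{"delta_pos":[0,0,0.06],"twist":[0,0,0],"grip":0}]'
```

```text
time_s: 17.8
ee_pos: [544.3, 56.7, 61.9]
ee_rot: [-90.0, -0.0, 2.3]
force: [-0.9, -0.2, 0.0]
gripper_width: 0.5
```

```bash
python3 -m pendant '[{"delta_pos":[0,0,0.01],"twist":[0,0,0],"grip":0},{"delta_pos":[0,0,0.02],"twist":[0,0,0],"grip":0},{"delta_pos":[0,0,0.03],"twist":[0,0,0],"grip":0},{"delta_pos":[0,0,0.04],"twist":[0,0,0],"grip":0},{"delta_pos":[0,0,0.05],"twist":[0,0,0],"grip":0}]'
```

```text
time_s: 18.3
ee_pos: [544.3, 56.9, 61.9]
ee_rot: [-90.0, 0.0, 2.3]
force: [-0.2, -2.2, 0.7]
gripper_width: 0.5
```

Force rises again at TCP y≈56.9, which matches the blue-notch calibration (21.7+35). The pin is seated, so I'll back off and go to the blank.

```bash
python3 -m pendant '[{"delta_pos":[0,0,-0.5],"twist":[0,0,0],"grip":0},{"delta_pos":[0,0,-1.5],"twist":[0,0,0],"grip":0},{"delta_pos":[0,-2,-2.4],"twist":[0,0,0],"grip":0},{"delta_pos":[0,-6,-2.4],"twist":[0,0,0],"grip":0},{"delta_pos":[0,-10,-2.4],"twist":[0,0,0],"grip":0}]'
python3 -m pendant '[{"delta_pos":[-2.1,0,4.5],"twist":[0,0,0],"grip":55},{"delta_pos":[-4.2,0,9],"twist":[0,0,0],"grip":55},{"delta_pos":[-6.3,0,13.5],"twist":[0,0,0],"grip":55},{"delta_pos":[-8.5,0,18],"twist":[0,0,0],"grip":55},{"delta_pos":[-10.6,0,22.6],"twist":[0,0,0],"grip":55}]'
python3 -m pendant '[{"delta_pos":[0,0,0],"twist":[0,0,0],"grip":55},{"delta_pos":[0,4,0],"twist":[0,0,0],"grip":55},{"delta_pos":[0,8,0],"twist":[0,0,0],"grip":55},{"delta_pos":[0,12,0],"twist":[0,0,0],"grip":55},{"delta_pos":[0,15.2,0],"twist":[0,0,0],"grip":55}]'
python3 -c "
from h import *
grab('top','t9');crop('t9','t9c',230,310,165,225,10)
go(430,255,10)"
```

```text
time_s: 18.8
ee_pos: [544.6, 32.4, 162.5]
ee_rot: [-90.0, 0.1, 2.3]
force: [2.2, 0.3, 0.5]
gripper_width: 0.5
time_s: 19.3
ee_pos: [429.5, 255.1, 162.2]
ee_rot: [-90.0, -0.0, 2.3]
force: [0.3, -0.2, 0.4]
gripper_width: 37.6
time_s: 19.8
ee_pos: [430.4, 252.8, 8.2]
ee_rot: [-90.0, 0.1, 2.3]
force: [0.8, 0.1, 0.9]
gripper_width: 50.2
t 19.85 pos [427.5 251.2   4.1] rot [-90.26   0.51   2.26] F [-1.37 -0.81 -2.52] delta cm [ 0.26 -0.59  0.37] | 0.74
```

View pics/t9c.png

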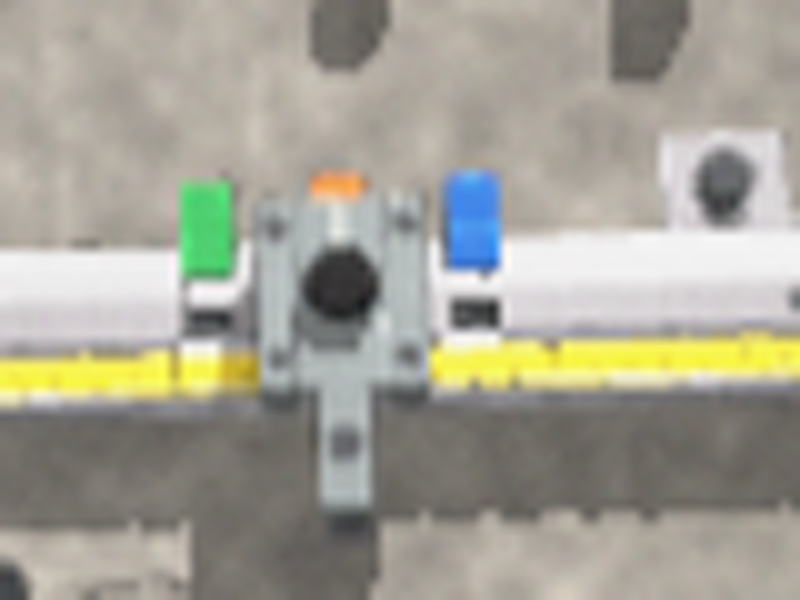

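The stop is centred on the orange clip (white line at crop u≈341, clip ≈338). Next is pushing the blank to the fence.

```bash
python3 -m pendant '[{"delta_pos":[0.2,0,0],"twist":[0,0,0],"grip":55},{"delta_pos":[0.4,0,0],"twist":[0,0,0],"grip":55},{"delta_pos":[0.6,0,0],"twist":[0,0,0],"grip":55},{"delta_pos":[0.8,0,0],"twist":[0,0,0],"grip":55},{"delta_pos":[1.0,0,0],"twist":[0,0,0],"grip":55}]'
python3 -m pendant '[{"delta_pos":[0.2,0,0],"twist":[0,0,0],"grip":55},{"delta_pos":[0.4,0,0],"twist":[0,0,0],"grip":55},{"delta_pos":[0.6,0,0],"twist":[0,0,0],"grip":55},{"delta_pos":[0.8,0,0],"twist":[0,0,0],"grip":55},{"delta_pos":[1.0,0,0],"twist":[0,0,0],"grip":55}]'
python3 -m pendant '[{"delta_pos":[0.1,0,0],"twist":[0,0,0],"grip":55},{"delta_pos":[0.2,0,0],"twist":[0,0,0],"grip":55},{"delta_pos":[0.3,0,0],"twist":[0,0,0],"grip":55},{"delta_pos":[0.3,0,0],"twist":[0,0,0],"grip":55},{"delta_pos":[0.3,0,0],"twist":[0,0,0],"grip":55}]'
python3 -c "
from h import *
grab('top','t10');crop('t10','t10c',170,330,135,285,5)
grab('side','s10');crop('s10','s10c',180,340,150,300,5);go(430,255,10)"
```

```text
time_s: 20.35
ee_pos: [441.1, 254.8, 11.1]
ee_rot: [-89.9, -0.1, 2.3]
force: [-1.0, -0.1, 0.6]
gripper_width: 50.0
time_s: 20.85
ee_pos: [450.6, 255.0, 9.9]
ee_rot: [-90.0, 0.0, 2.3]
force: [-0.2, -0.2, 0.2]
gripper_width: 50.3
time_s: 21.35
ee_pos: [453.7, 255.2, 10.0]
ee_rot: [-90.0, -0.0, 2.3]
force: [0.2, 0.3, -0.4]
gripper_width: 50.2
t 21.45 pos [453.6 255.2  10. ] rot [-8.999e+01 -2.000e-02  2.320e+00] F [ 0.28  0.42 -0.07] delta cm [-2.36 -0.    0.08] | 2.36
```

View pics/s10c.png

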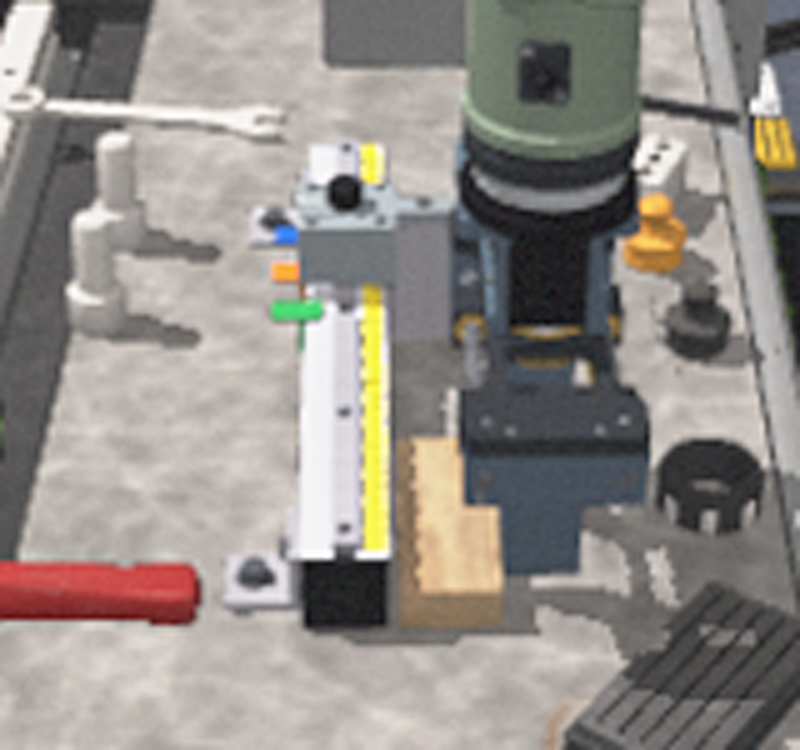

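```bash
python3 -m pendant '[{"delta_pos":[0.05,0,0],"twist":[0,0,0],"grip":55},{"delta_pos":[0.1,0,0],"twist":[0,0,0],"grip":55},{"delta_pos":[0.15,0,0],"twist":[0,0,0],"grip":55},{"delta_pos":[0.2,0,0],"twist":[0,0,0],"grip":55},{"delta_pos":[0.2,0,0],"twist":[0,0,0],"grip":55}]'
python3 -m pendant '[{"delta_pos":[0.03,0,0],"twist":[0,0,0],"grip":55},{"delta_pos":[0.06,0,0],"twist":[0,0,0],"grip":55},{"delta_pos":[0.1,0,0],"twist":[0,0,0],"grip":55},{"delta_pos":[0.1,0,0],"twist":[0,0,0],"grip":55},{"delta_pos":[0.1,0,0],"twist":[0,0,0],"grip":55}]'
```

```text
time_s: 21.95
ee_pos: [455.5, 255.2, 10.0]
ee_rot: [-90.0, -0.0, 2.3]
force: [-0.3, -0.7, 0.1]
gripper_width: 50.5
time_s: 22.45
ee_pos: [456.6, 255.2, 9.9]
ee_rot: [-90.0, -0.0, 2.3]
force: [0.2, -0.8, 0.4]
gripper_width: 50.3
```

```bash
python3 -m pendant '[{"delta_pos":[0.03,0,0],"twist":[0,0,0],"grip":55},{"delta_pos":[0.06,0,0],"twist":[0,0,0],"grip":55},{"delta_pos":[0.1,0,0],"twist":[0,0,0],"grip":55},{"delta_pos":[0.1,0,0],"twist":[0,0,0],"grip":55},{"delta_pos":[0.1,0,0],"twist":[0,0,0],"grip":55}]'
python3 -m pendant '[{"delta_pos":[0.03,0,0],"twist":[0,0,0],"grip":55},{"delta_pos":[0.06,0,0],"twist":[0,0,0],"grip":55},{"delta_pos":[0.08,0,0],"twist":[0,0,0],"grip":55},{"delta_pos":[0.08,0,0],"twist":[0,0,0],"grip":55},{"delta_pos":[0.08,0,0],"twist":[0,0,0],"grip":55}]'
```

```text
time_s: 22.95
ee_pos: [457.6, 255.3, 10.0]
ee_rot: [-90.0, -0.0, 2.3]
force: [-0.4, 0.8, -0.1]
gripper_width: 50.0
time_s: 23.45
ee_pos: [457.9, 255.2, 9.9]
ee_rot: [-90.0, 0.0, 2.3]
force: [-3.1, 0.2, 1.4]
gripper_width: 50.3
```

```bash
python3 -m pendant '[{"delta_pos":[0.03,0,0],"twist":[0,0,0],"grip":55},{"delta_pos":[0.03,0,0],"twist":[0,0,0],"grip":55},{"delta_pos":[-0.5,0,0],"twist":[0,0,0],"grip":55},{"delta_pos":[-1.5,-1,0],"twist":[0,0,0],"grip":55},{"delta_pos":[-1.5,-5,0],"twist":[0,0,0],"grip":0}]'
python3 -m pendant '[{"delta_pos":[1,-1,2],"twist":[0,0,0],"grip":0},{"delta_pos":[3,-1,5],"twist":[0,0,0],"grip":0},{"delta_pos":[5.1,-1,8.9],"twist":[0,0,0],"grip":0},{"delta_pos":[5.1,-1,8.9],"twist":[0,0,0],"grip":0},{"delta_pos":[5.1,-1,8.9],"twist":[0,0,0],"grip":0}]'
python3 -c "
from h import *
grab('top','t11');crop('t11','t11c',170,330,135,285,5)
grab('side','s11');crop('s11','s11c',180,340,150,300,5);go(491.5,345,10)"
```

```text
time_s: 23.95
ee_pos: [439.4, 252.9, 57.6]
ee_rot: [-90.2, 0.5, 2.3]
force: [0.7, 0.2, -0.3]
gripper_width: 44.6
time_s: 24.45
ee_pos: [490.3, 346.0, 70.1]
ee_rot: [-90.0, -0.0, 2.4]
force: [-0.2, -0.1, 0.1]
gripper_width: 5.4
t 24.55 pos [489.7 344.7  70. ] rot [-9.005e+01  5.000e-02  2.310e+00] F [-0.79  0.15  0.07] delta cm [0.19 6.   0.03] | 6.0
```

View pics/s11c.png

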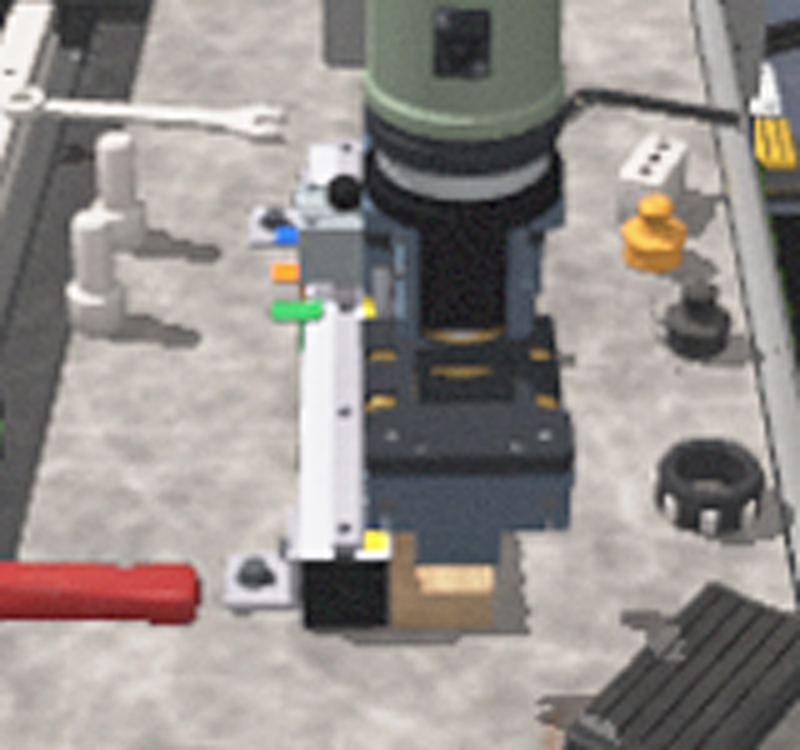

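View pics/t11c.png

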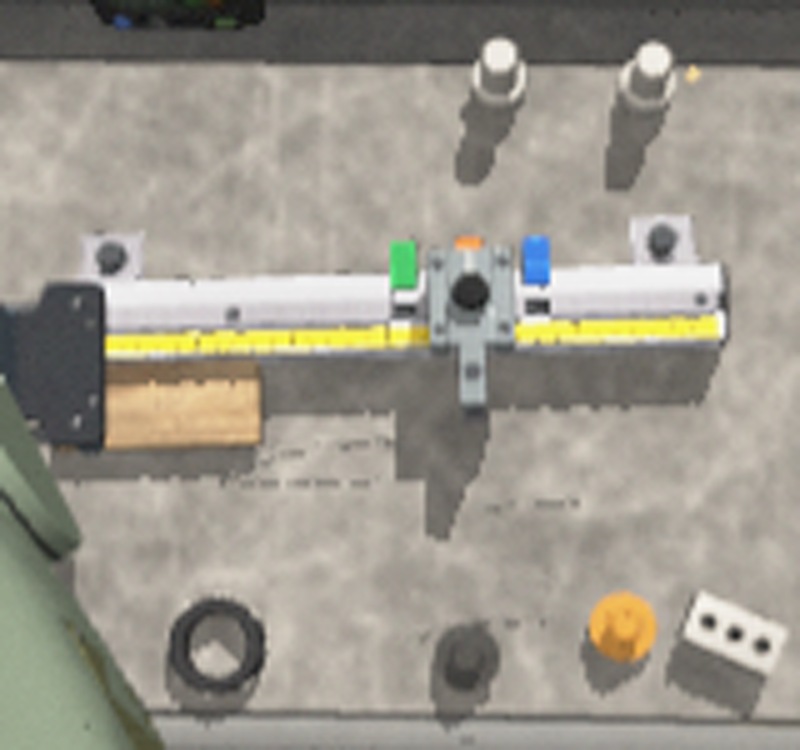

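```bash
python3 -m pendant '[{"delta_pos":[0.15,2.5,0],"twist":[0,0,0],"grip":0},{"delta_pos":[0.15,5,0],"twist":[0,0,0],"grip":0},{"delta_pos":[0.15,6,0],"twist":[0,0,0],"grip":0},{"delta_pos":[0.15,6,-0.5],"twist":[0,0,0],"grip":0},{"delta_pos":[0.15,6,-1.0],"twist":[0,0,0],"grip":0}]'
python3 -m pendant '[{"delta_pos":[0,0,-0.3],"twist":[0,0,0],"grip":0},{"delta_pos":[0,0,-0.6],"twist":[0,0,0],"grip":0},{"delta_pos":[0,0,-1],"twist":[0,0,0],"grip":0},{"delta_pos":[0,0,-1.5],"twist":[0,0,0],"grip":0},{"delta_pos":[0,0,-2],"twist":[0,0,0],"grip":0}]'
python3 -c "
from h import *
grab('side','s12');crop('s12','s12c',180,340,150,300,5);grab('top','t12');crop('t12','t12c',170,330,135,285,5);go(491.5,220,10)"
```

```text
time_s: 25.05
ee_pos: [492.8, 335.2, 10.7]
ee_rot: [-90.0, -0.0, 2.3]
force: [0.2, -0.3, -0.3]
gripper_width: 0.1
time_s: 25.55
ee_pos: [493.7, 315.9, 10.4]
ee_rot: [-89.9, -0.1, 2.3]
force: [-0.7, 1.5, 2.2]
gripper_width: 0.1
t 25.65 pos [493.5 315.2  10.2] rot [-9.00e+01 -1.00e-02  2.29e+00] F [ 0.23 -0.36  0.11] delta cm [-0.58  0.02 -9.5 ] | 9.52
```

View pics/s12c.png

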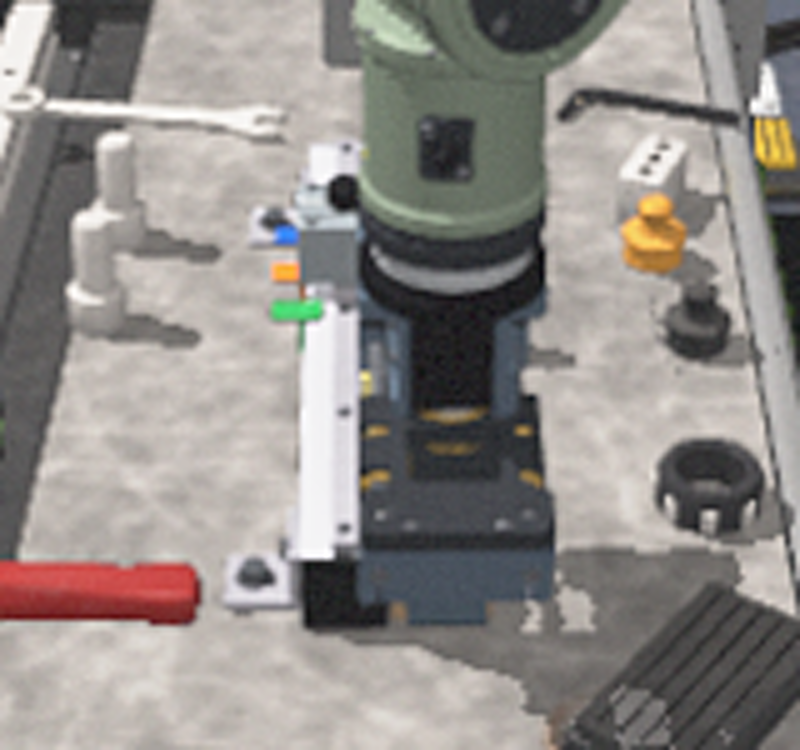

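View pics/t12c.png

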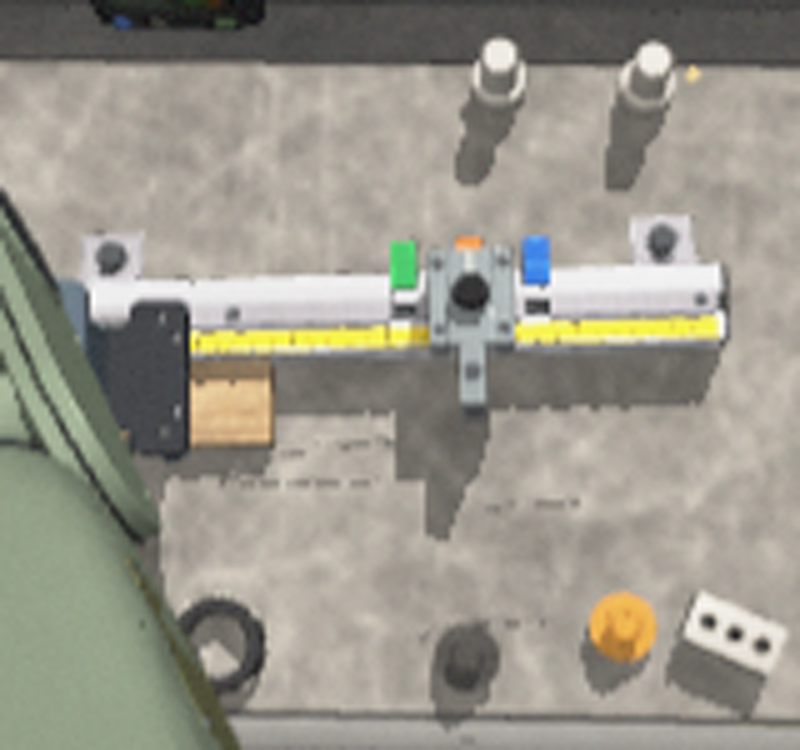

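```bash
python3 -m pendant '[{"delta_pos":[0,0,-0.5],"twist":[0,0,0],"grip":0},{"delta_pos":[0,0,-1],"twist":[0,0,0],"grip":0},{"delta_pos":[0,0,-1.5],"twist":[0,0,0],"grip":0},{"delta_pos":[0,0,-2],"twist":[0,0,0],"grip":0},{"delta_pos":[0,0,-2.5],"twist":[0,0,0],"grip":0}]'
python3 -m pendant '[{"delta_pos":[0,0,-0.5],"twist":[0,0,0],"grip":0},{"delta_pos":[0,0,-1],"twist":[0,0,0],"grip":0},{"delta_pos":[0,0,-1.5],"twist":[0,0,0],"grip":0},{"delta_pos":[0,0,-2],"twist":[0,0,0],"grip":0},{"delta_pos":[0,0,-2.5],"twist":[0,0,0],"grip":0}]'
python3 -c "
from h import *
grab('top','t13');crop('t13','t13c',170,330,135,285,5);go(491.5,220,10)"
python3 -m pendant '[{"delta_pos":[0,0,-0.5],"twist":[0,0,0],"grip":0},{"delta_pos":[0,0,-1],"twist":[0,0,0],"grip":0},{"delta_pos":[0,0,-1.5],"twist":[0,0,0],"grip":0},{"delta_pos":[0,0,-2],"twist":[0,0,0],"grip":0},{"delta_pos":[0,0,-2.5],"twist":[0,0,0],"grip":0}]'
python3 -m pendant '[{"delta_pos":[0,0,-0.3],"twist":[0,0,0],"grip":0},{"delta_pos":[0,0,-0.6],"twist":[0,0,0],"grip":0},{"delta_pos":[0,0,-0.8],"twist":[0,0,0],"grip":0},{"delta_pos":[0,0,-1],"twist":[0,0,0],"grip":0},{"delta_pos":[0,0,-1],"twist":[0,0,0],"grip":0}]'
python3 -c "
from h import *
grab('top','t14');crop('t14','t14c',230,310,175,235,10);crop('t14','t14d',170,330,135,285,5);go(491.5,220,10)"
```

```text
time_s: 26.15
ee_pos: [494.4, 290.4, 10.0]
ee_rot: [-90.0, -0.0, 2.3]
force: [0.4, 0.0, 1.6]
gripper_width: 0.5
time_s: 26.65
ee_pos: [495.4, 265.4, 9.9]
ee_rot: [-90.0, 0.0, 2.3]
force: [0.3, 1.0, 1.5]
gripper_width: 0.7
t 26.7 pos [495.2 264.6   9.9] rot [-9.004e+01  3.000e-02  2.310e+00] F [ 0.3  -0.94 -0.47] delta cm [-0.55 -0.01 -4.44] | 4.47
time_s: 27.2
ee_pos: [496.3, 240.3, 9.8]
ee_rot: [-90.0, 0.0, 2.3]
force: [0.2, -0.6, 0.4]
gripper_width: 0.4
time_s: 27.7
ee_pos: [496.8, 230.6, 10.0]
ee_rot: [-90.0, 0.0, 2.3]
force: [-0.0, -0.1, 1.1]
gripper_width: 0.5
t 27.75 pos [496.8 230.8  10. ] rot [-90.    -0.     2.31] F [-0.33  0.27 -0.67] delta cm [-0.57 -0.   -1.05] | 1.2
```

View pics/t14c.png

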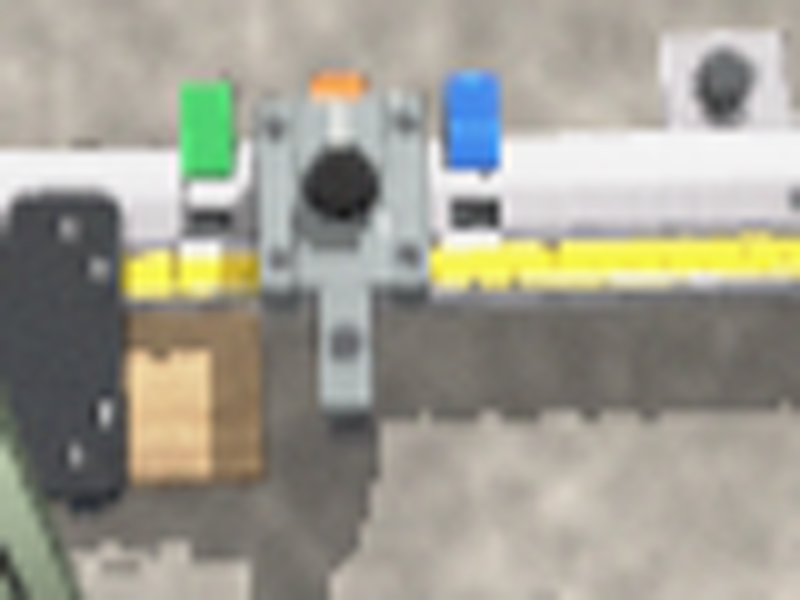

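View pics/t14d.png

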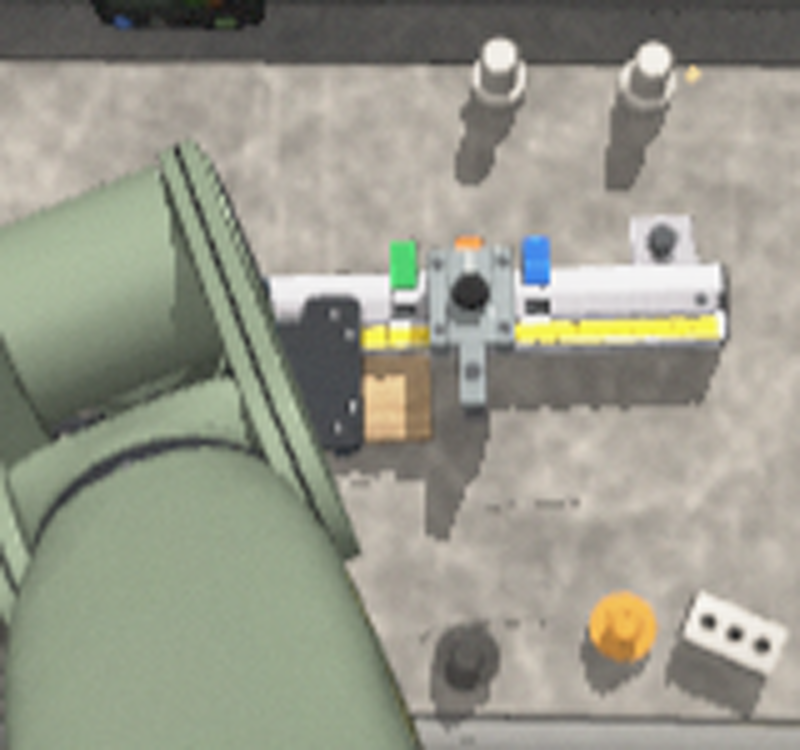

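```bash
python3 - <<'E'
from h import *
f=load('t14')
for n,c,z in [('bend',(263,400),22),('bend-b',(263,330),22),('bfront',(200,482),22),('bback',(200,310),22),('armL',(319,390),75),('armR',(372,390),75)]:print(n,Q8(f,c,z,230,175,10))
E
python3 -m pendant '[{"delta_pos":[0,0,-0.2],"twist":[0,0,0],"grip":0},{"delta_pos":[0,0,-0.4],"twist":[0,0,0],"grip":0},{"delta_pos":[0,0,-0.6],"twist":[0,0,0],"grip":0},{"delta_pos":[0,0,-0.8],"twist":[0,0,0],"grip":0},{"delta_pos":[0,0,-0.8],"twist":[0,0,0],"grip":0}]'
python3 -c "
from h import *
grab('top','t15');crop('t15','t15c',230,310,175,235,10);grab('side','s15');crop('s15','s15c',220,320,150,250,6);go(491.5,220,10)"
```

```text
bend [499.5 109.7  22. ]
bend-b [518.3 110.   22. ]
bfront [477.4 126.1  22. ]
bback [523.5 126.9  22. ]
armL [495.   94.3  75. ]
armR [495.2  80.9  75. ]
time_s: 28.25
ee_pos: [497.1, 222.5, 10.0]
ee_rot: [-90.0, 0.0, 2.3]
force: [-0.0, -0.6, -0.3]
gripper_width: 0.5
t 28.35 pos [497.1 222.7   9.9] rot [-90.     0.     2.31] F [-0.03  0.66  0.18] delta cm [-0.57 -0.01 -0.25] | 0.62
```

View pics/t15c.png

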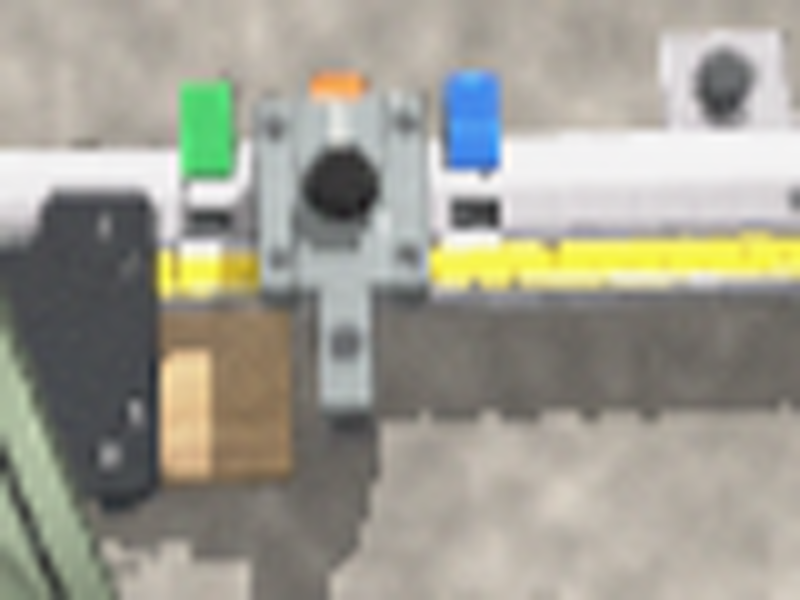

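```bash
python3 -m pendant '[{"delta_pos":[0,0,0.5],"twist":[0,0,0],"grip":0},{"delta_pos":[0,0,1.5],"twist":[0,0,0],"grip":0},{"delta_pos":[0,-2,1.5],"twist":[0,0,0],"grip":0},{"delta_pos":[0,-5,1.5],"twist":[0,0,0],"grip":0},{"delta_pos":[0,-5,1.5],"twist":[0,0,0],"grip":0}]'
python3 -m pendant '[{"delta_pos":[-2.5,0,-2.5],"twist":[0,0,0],"grip":40},{"delta_pos":[-5.3,0,-6.3],"twist":[0,0,0],"grip":40},{"delta_pos":[-5.3,0,-6.3],"twist":[0,0,0],"grip":40},{"delta_pos":[-5.3,2.5,-6.3],"twist":[0,0,0],"grip":40},{"delta_pos":[-5.3,4.5,-6.3],"twist":[0,0,0],"grip":40}]'
python3 -m pendant '[{"delta_pos":[0,0,0],"twist":[0,0,0],"grip":40},{"delta_pos":[0.3,0,0],"twist":[0,0,0],"grip":40},{"delta_pos":[0.6,0,0],"twist":[0,0,0],"grip":40},{"delta_pos":[0.9,0,0],"twist":[0,0,0],"grip":40},{"delta_pos":[1.2,0,0],"twist":[0,0,0],"grip":40}]'
python3 -c "
from h import *
go(462,172,15)"
```

```text
time_s: 28.85
ee_pos: [499.0, 239.9, 63.4]
ee_rot: [-89.8, -0.4, 2.4]
force: [0.9, -0.1, -0.6]
gripper_width: 0.4
time_s: 29.35
ee_pos: [446.5, 173.3, 14.4]
ee_rot: [-90.0, -0.1, 2.3]
force: [0.0, 0.1, -0.6]
gripper_width: 35.6
time_s: 29.85
ee_pos: [459.0, 173.5, 15.6]
ee_rot: [-90.0, -0.1, 2.3]
force: [-0.5, -1.3, -0.2]
gripper_width: 36.3
t 29.85 pos [459.  173.5  15.6] rot [-89.97  -0.09   2.31] F [-0.47 -1.26 -0.18] delta cm [ 0.29  0.06 -0.16] | 0.34
```

```bash
python3 -m pendant '[{"delta_pos":[0.04,0,0],"twist":[0,0,0],"grip":40},{"delta_pos":[0.08,0,0],"twist":[0,0,0],"grip":40},{"delta_pos":[0.12,0,0],"twist":[0,0,0],"grip":40},{"delta_pos":[0.16,0,0],"twist":[0,0,0],"grip":40},{"delta_pos":[0.2,0,0],"twist":[0,0,0],"grip":40}]'
python3 -m pendant '[{"delta_pos":[0.03,0,0],"twist":[0,0,0],"grip":40},{"delta_pos":[0.06,0,0],"twist":[0,0,0],"grip":40},{"delta_pos":[0.08,0,0],"twist":[0,0,0],"grip":40},{"delta_pos":[0.1,0,0],"twist":[0,0,0],"grip":40},{"delta_pos":[0.1,0,0],"twist":[0,0,0],"grip":40}]'
```

```text
time_s: 30.35
ee_pos: [460.0, 173.3, 14.9]
ee_rot: [-90.0, 0.0, 2.3]
force: [-0.1, -0.1, -0.1]
gripper_width: 36.0
time_s: 30.85
ee_pos: [461.0, 173.3, 14.9]
ee_rot: [-90.0, 0.0, 2.3]
force: [-0.3, 0.0, 0.4]
gripper_width: 36.5
```

```bash
python3 -m pendant '[{"delta_pos":[0.02,0,0],"twist":[0,0,0],"grip":40},{"delta_pos":[0.04,0,0],"twist":[0,0,0],"grip":40},{"delta_pos":[0.06,0,0],"twist":[0,0,0],"grip":40},{"delta_pos":[0.07,0,0],"twist":[0,0,0],"grip":40},{"delta_pos":[0.07,0,0],"twist":[0,0,0],"grip":40}]'
python3 -m pendant '[{"delta_pos":[0.02,0,0],"twist":[0,0,0],"grip":40},{"delta_pos":[0.04,0,0],"twist":[0,0,0],"grip":40},{"delta_pos":[0.06,0,0],"twist":[0,0,0],"grip":40},{"delta_pos":[0.06,0,0],"twist":[0,0,0],"grip":40},{"delta_pos":[0.06,0,0],"twist":[0,0,0],"grip":40}]'
```

```text
time_s: 31.35
ee_pos: [461.3, 173.3, 14.9]
ee_rot: [-90.0, 0.1, 2.3]
force: [-2.9, -0.8, 1.4]
gripper_width: 36.7
time_s: 31.85
ee_pos: [461.3, 173.2, 14.9]
ee_rot: [-90.0, 0.1, 2.3]
force: [-4.8, 0.8, 4.2]
gripper_width: 36.4
```

```bash
python3 -m pendant '[{"delta_pos":[-0.5,0,0],"twist":[0,0,0],"grip":40},{"delta_pos":[-1.5,0,0],"twist":[0,0,0],"grip":40},{"delta_pos":[-1.5,-2,0],"twist":[0,0,0],"grip":20},{"delta_pos":[-1.5,-4.5,0],"twist":[0,0,0],"grip":0},{"delta_pos":[-1.5,-4.5,0],"twist":[0,0,0],"grip":0}]'
python3 -m pendant '[{"delta_pos":[2.5,0,3.2],"twist":[0,0,0],"grip":0},{"delta_pos":[5.1,0,6.6],"twist":[0,0,0],"grip":0},{"delta_pos":[5.1,0,6.6],"twist":[0,0,0],"grip":0},{"delta_pos":[5.1,2,6.6],"twist":[0,0,0],"grip":0},{"delta_pos":[5.1,5,6.6],"twist":[0,0,0],"grip":0}]'
python3 -m pendant '[{"delta_pos":[0,0,0],"twist":[0,0,0],"grip":0},{"delta_pos":[0,0,0],"twist":[0,0,0],"grip":0},{"delta_pos":[0,0,-0.4],"twist":[0,0,0],"grip":0},{"delta_pos":[0,0,-0.8],"twist":[0,0,0],"grip":0},{"delta_pos":[0,0,-1.1],"twist":[0,0,0],"grip":0}]'
python3 -c "
from h import *
grab('side','s16');crop('s16','s16c',220,320,150,250,6)
grab('top','t16');crop('t16','t16c',230,310,175,235,10)
go(496,220,10)"
```

```text
time_s: 32.35
ee_pos: [449.6, 173.6, 62.5]
ee_rot: [-89.9, -0.4, 2.3]
force: [-0.2, -0.1, 0.2]
gripper_width: 15.1
time_s: 32.85
ee_pos: [496.4, 241.2, 10.0]
ee_rot: [-89.9, -0.2, 2.4]
force: [0.4, 0.8, -0.8]
gripper_width: 0.4
time_s: 33.35
ee_pos: [496.7, 229.5, 11.0]
ee_rot: [-90.0, -0.1, 2.3]
force: [1.2, 0.4, 0.3]
gripper_width: 0.2
t 33.45 pos [496.4 229.4  10.6] rot [-8.998e+01 -6.000e-02  2.280e+00] F [-0.01  0.38  0.52] delta cm [-0.08  0.06 -0.93] | 0.94
```

View pics/t16c.png

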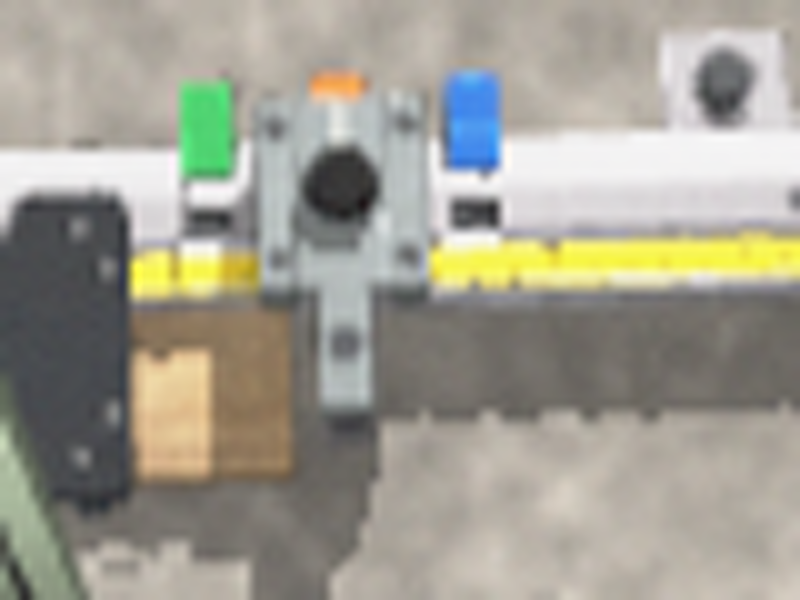

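```bash
python3 -m pendant '[{"delta_pos":[0,0,-0.2],"twist":[0,0,0],"grip":0},{"delta_pos":[0,0,-0.4],"twist":[0,0,0],"grip":0},{"delta_pos":[0,0,-0.6],"twist":[0,0,0],"grip":0},{"delta_pos":[0,0,-0.8],"twist":[0,0,0],"grip":0},{"delta_pos":[0,0,-0.9],"twist":[0,0,0],"grip":0}]'
python3 -m pendant '[{"delta_pos":[0,0,-0.03],"twist":[0,0,0],"grip":0},{"delta_pos":[0,0,-0.06],"twist":[0,0,0],"grip":0},{"delta_pos":[0,0,-0.1],"twist":[0,0,0],"grip":0},{"delta_pos":[0,0,-0.13],"twist":[0,0,0],"grip":0},{"delta_pos":[0,0,-0.15],"twist":[0,0,0],"grip":0}]'
python3 -m pendant '[{"delta_pos":[0,0,-0.02],"twist":[0,0,0],"grip":0},{"delta_pos":[0,0,-0.04],"twist":[0,0,0],"grip":0},{"delta_pos":[0,0,-0.06],"twist":[0,0,0],"grip":0},{"delta_pos":[0,0,-0.08],"twist":[0,0,0],"grip":0},{"delta_pos":[0,0,-0.08],"twist":[0,0,0],"grip":0}]'
```

```text
time_s: 33.95
ee_pos: [496.5, 220.7, 9.9]
ee_rot: [-90.0, 0.0, 2.3]
force: [-0.5, 1.6, -0.4]
gripper_width: 0.7
time_s: 34.45
ee_pos: [496.6, 219.3, 10.0]
ee_rot: [-90.0, -0.0, 2.3]
force: [-0.3, 0.7, -0.1]
gripper_width: 0.6
time_s: 34.95
ee_pos: [496.6, 218.5, 10.0]
ee_rot: [-90.0, -0.0, 2.3]
force: [-0.8, 0.1, -0.1]
gripper_width: 0.3
```

```bash
python3 -c "
from h import *
fs=[]
for i in range(3):
    grab('side','s17');s=state();fs.append(s['force'].round(1).tolist())
print(fs,s['ee_pos'],s['time_s'])
grab('top','t17');crop('t17','t17c',230,310,175,235,10);crop('s17','s17c',220,320,150,250,6)"
```

```text
[[0.1, 0.4, -0.2], [-0.3, -0.7, -0.0], [0.7, -0.2, -0.3]] [496.59813898 218.47982883   9.93210755] 35.1
```

View pics/t17c.png

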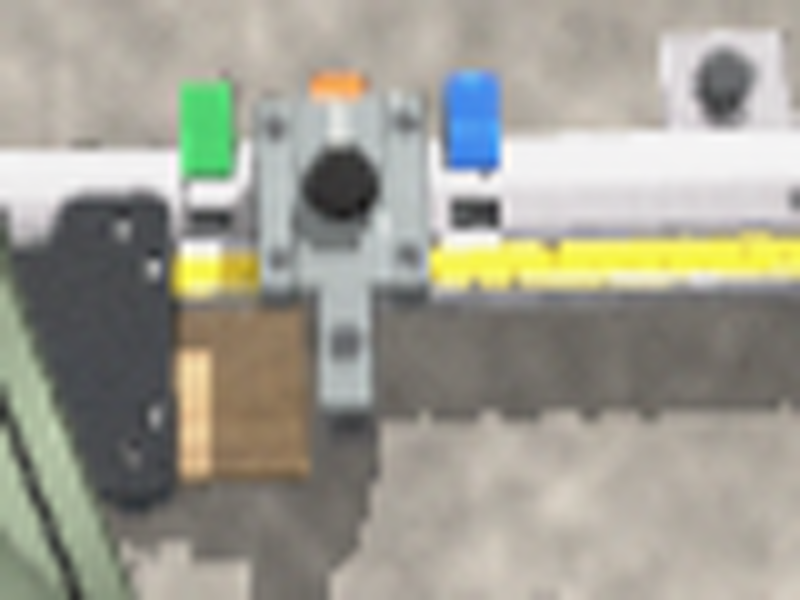

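```bash
python3 -m pendant '[{"delta_pos":[0,0,-0.02],"twist":[0,0,0],"grip":0},{"delta_pos":[0,0,-0.04],"twist":[0,0,0],"grip":0},{"delta_pos":[0,0,-0.06],"twist":[0,0,0],"grip":0},{"delta_pos":[0,0,-0.08],"twist":[0,0,0],"grip":0},{"delta_pos":[0,0,-0.08],"twist":[0,0,0],"grip":0}]'
python3 -m pendant '[{"delta_pos":[0,0,-0.02],"twist":[0,0,0],"grip":0},{"delta_pos":[0,0,-0.03],"twist":[0,0,0],"grip":0},{"delta_pos":[0,0,-0.04],"twist":[0,0,0],"grip":0},{"delta_pos":[0,0,-0.05],"twist":[0,0,0],"grip":0},{"delta_pos":[0,0,-0.05],"twist":[0,0,0],"grip":0}]'
```

```text
time_s: 35.65
ee_pos: [496.6, 217.7, 9.9]
ee_rot: [-90.0, -0.0, 2.3]
force: [-0.4, 0.5, -0.5]
gripper_width: 0.5
time_s: 36.15
ee_pos: [496.7, 217.2, 10.0]
ee_rot: [-90.0, -0.0, 2.3]
force: [0.8, -0.3, 0.3]
gripper_width: 0.3
```

```bash
python3 -m pendant '[{"delta_pos":[0,0,-0.01],"twist":[0,0,0],"grip":0},{"delta_pos":[0,0,-0.02],"twist":[0,0,0],"grip":0},{"delta_pos":[0,0,-0.03],"twist":[0,0,0],"grip":0},{"delta_pos":[0,0,-0.04],"twist":[0,0,0],"grip":0},{"delta_pos":[0,0,-0.04],"twist":[0,0,0],"grip":0}]'
```

```text
time_s: 36.65
ee_pos: [496.7, 216.8, 10.0]
ee_rot: [-90.0, -0.0, 2.3]
force: [-0.4, 0.2, -0.5]
gripper_width: 0.4
```

```bash
python3 -m pendant '[{"delta_pos":[0,0,-0.01],"twist":[0,0,0],"grip":0},{"delta_pos":[0,0,-0.02],"twist":[0,0,0],"grip":0},{"delta_pos":[0,0,-0.03],"twist":[0,0,0],"grip":0},{"delta_pos":[0,0,-0.04],"twist":[0,0,0],"grip":0},{"delta_pos":[0,0,-0.04],"twist":[0,0,0],"grip":0}]'
```

```text
time_s: 37.15
ee_pos: [496.7, 216.4, 10.0]
ee_rot: [-90.0, -0.0, 2.3]
force: [-0.3, 0.1, -0.2]
gripper_width: 0.3
```

```bash
python3 -m pendant '[{"delta_pos":[0,0,-0.01],"twist":[0,0,0],"grip":0},{"delta_pos":[0,0,-0.02],"twist":[0,0,0],"grip":0},{"delta_pos":[0,0,-0.03],"twist":[0,0,0],"grip":0},{"delta_pos":[0,0,-0.04],"twist":[0,0,0],"grip":0},{"delta_pos":[0,0,-0.04],"twist":[0,0,0],"grip":0}]'
python3 -c "
from h import *
grab('top','t18');crop('t18','t18c',230,310,175,235,10)
print(state()['force'],state()['ee_pos'])"
```

```text
time_s: 37.65
ee_pos: [496.7, 216.0, 10.0]
ee_rot: [-90.0, -0.0, 2.3]
force: [0.1, 0.5, -0.2]
gripper_width: 0.2
[-0.12757514 -0.02718141 -0.13919396] [496.68112979 215.98680611   9.93445391]
```

View pics/t18c.png

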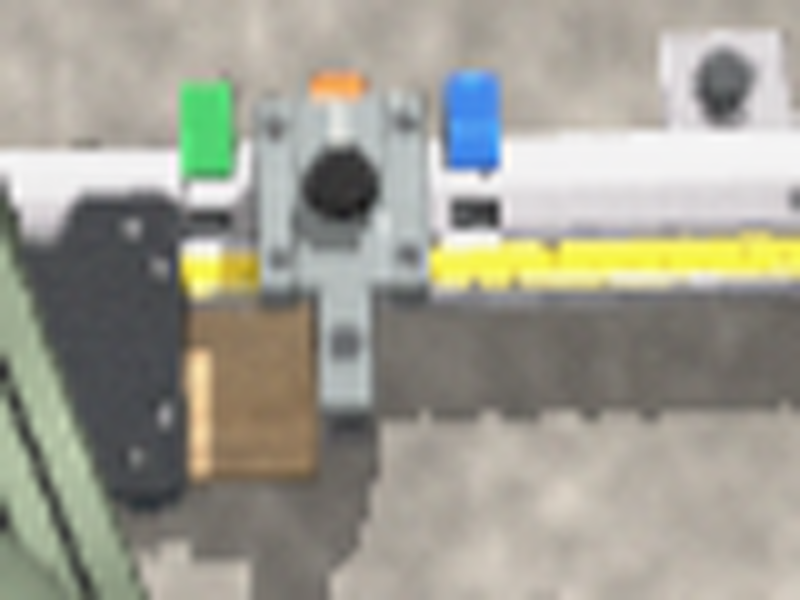

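```bash
python3 -m pendant '[{"delta_pos":[0,0,-0.01],"twist":[0,0,0],"grip":0},{"delta_pos":[0,0,-0.02],"twist":[0,0,0],"grip":0},{"delta_pos":[0,0,-0.03],"twist":[0,0,0],"grip":0},{"delta_pos":[0,0,-0.04],"twist":[0,0,0],"grip":0},{"delta_pos":[0,0,-0.04],"twist":[0,0,0],"grip":0}]'
```

```text
time_s: 38.2
ee_pos: [496.7, 215.6, 10.0]
ee_rot: [-90.0, -0.0, 2.3]
force: [0.6, -0.5, -0.5]
gripper_width: 0.7
```

```bash
python3 -m pendant '[{"delta_pos":[0,0,-0.01],"twist":[0,0,0],"grip":0},{"delta_pos":[0,0,-0.02],"twist":[0,0,0],"grip":0},{"delta_pos":[0,0,-0.03],"twist":[0,0,0],"grip":0},{"delta_pos":[0,0,-0.03],"twist":[0,0,0],"grip":0},{"delta_pos":[0,0,-0.03],"twist":[0,0,0],"grip":0}]'
```

```text
time_s: 38.7
ee_pos: [496.7, 215.3, 10.0]
ee_rot: [-90.0, -0.0, 2.3]
force: [-1.4, 0.4, -0.1]
gripper_width: 0.6
```

```bash
python3 -m pendant '[{"delta_pos":[0,0,-0.01],"twist":[0,0,0],"grip":0},{"delta_pos":[0,0,-0.02],"twist":[0,0,0],"grip":0},{"delta_pos":[0,0,-0.03],"twist":[0,0,0],"grip":0},{"delta_pos":[0,0,-0.03],"twist":[0,0,0],"grip":0},{"delta_pos":[0,0,-0.03],"twist":[0,0,0],"grip":0}]'
```

```text
time_s: 39.2
ee_pos: [496.7, 215.0, 10.0]
ee_rot: [-90.0, -0.0, 2.3]
force: [-0.9, 0.5, -0.1]
gripper_width: 0.4
```

```bash
python3 -c "
from h import *
grab('top','t19');crop('t19','t19c',230,310,175,235,10)
print(state()['force'],state()['ee_pos'])
grab('side','s19');crop('s19','s19c',220,320,150,250,6)
print(state()['force'],state()['ee_pos'])"
```

```text
[ 0.03278527 -0.14242771 -0.32631532] [496.73685399 214.99332886   9.9469988 ]
[0.43165507 0.59702991 0.03480974] [496.71331471 215.0173568    9.9400116 ]
```

View pics/t19c.png

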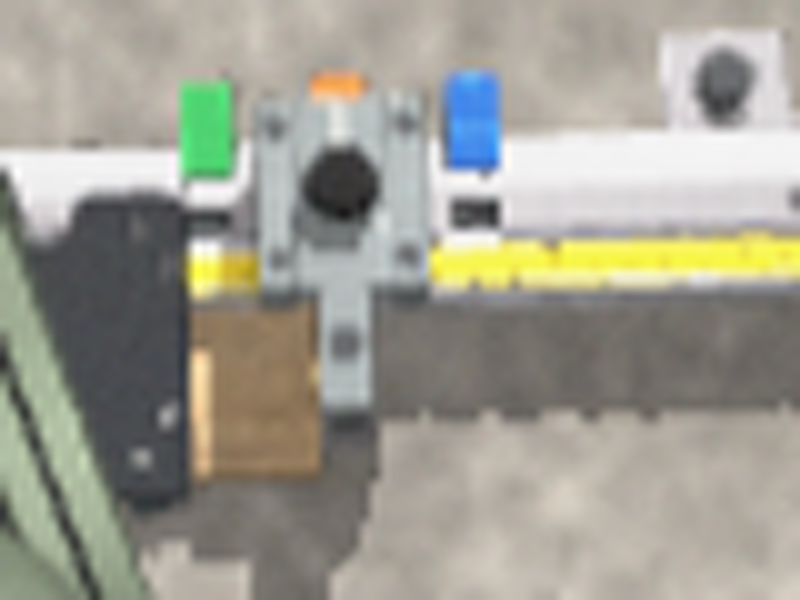

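```bash
python3 -m pendant '[{"delta_pos":[0,0,-0.01],"twist":[0,0,0],"grip":0},{"delta_pos":[0,0,-0.02],"twist":[0,0,0],"grip":0},{"delta_pos":[0,0,-0.03],"twist":[0,0,0],"grip":0},{"delta_pos":[0,0,-0.03],"twist":[0,0,0],"grip":0},{"delta_pos":[0,0,-0.03],"twist":[0,0,0],"grip":0}]'
```

```text
time_s: 39.8
ee_pos: [496.8, 214.7, 10.0]
ee_rot: [-90.0, -0.0, 2.3]
force: [0.5, -0.4, -0.1]
gripper_width: 0.4
```

```bash
python3 -m pendant '[{"delta_pos":[0,0,-0.01],"twist":[0,0,0],"grip":0},{"delta_pos":[0,0,-0.02],"twist":[0,0,0],"grip":0},{"delta_pos":[0,0,-0.03],"twist":[0,0,0],"grip":0},{"delta_pos":[0,0,-0.03],"twist":[0,0,0],"grip":0},{"delta_pos":[0,0,-0.03],"twist":[0,0,0],"grip":0}]'
```

```text
time_s: 40.3
ee_pos: [496.8, 214.5, 10.0]
ee_rot: [-90.0, -0.0, 2.3]
force: [0.2, 0.8, -0.1]
gripper_width: 0.5
```

```bash
python3 -m pendant '[{"delta_pos":[0,0,-0.01],"twist":[0,0,0],"grip":0},{"delta_pos":[0,0,-0.02],"twist":[0,0,0],"grip":0},{"delta_pos":[0,0,-0.02],"twist":[0,0,0],"grip":0},{"delta_pos":[0,0,-0.02],"twist":[0,0,0],"grip":0},{"delta_pos":[0,0,-0.02],"twist":[0,0,0],"grip":0}]'
python3 -c "
from h import *
a=[]
for i in range(4):
    grab('side','s20');s=state();a.append((s['force'][1].round(2),s['ee_pos'][1].round(2)))
print(a)
grab('top','t20');crop('t20','t20c',230,310,175,235,10);crop('s20','s20c',220,320,150,250,6)"
```

```text
time_s: 40.8
ee_pos: [496.8, 214.4, 10.0]
ee_rot: [-90.0, -0.0, 2.3]
force: [-0.5, 2.1, -0.3]
gripper_width: 0.6
[(np.float64(2.45), np.float64(214.4)), (np.float64(2.55), np.float64(214.43)), (np.float64(3.25), np.float64(214.38)), (np.float64(3.44), np.float64(214.39))]
```

View pics/t20c.png

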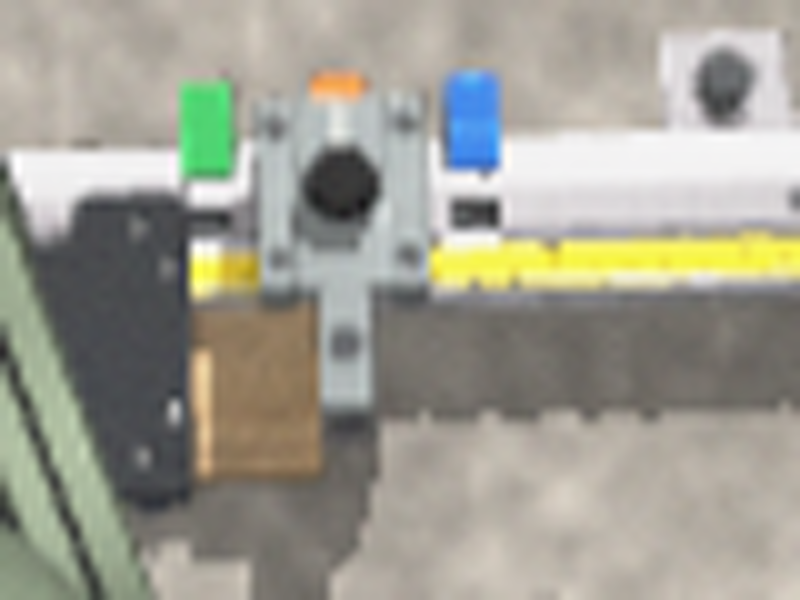

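View pics/s20c.png

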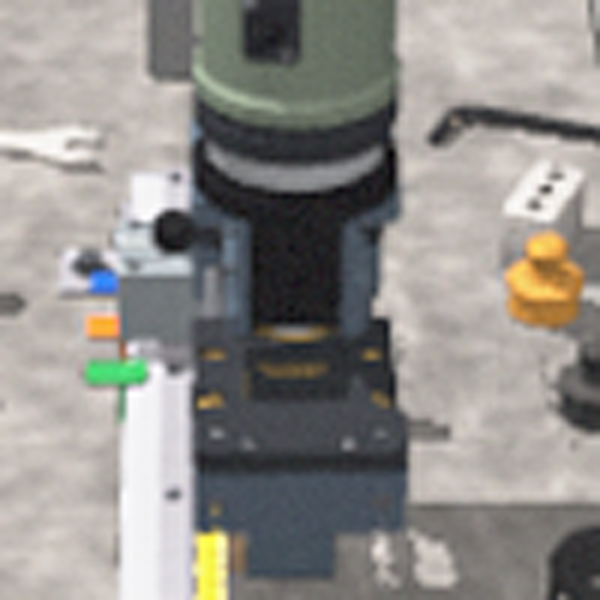

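A steady 2.5–3.4 N confirms the blank is touching the stop, and the stop hasn't moved. Next I'll back straight off, move clear and check.

```bash
python3 -m pendant '[{"delta_pos":[0,0,0.1],"twist":[0,0,0],"grip":0},{"delta_pos":[0,0,0.6],"twist":[0,0,0],"grip":0},{"delta_pos":[0,0,2],"twist":[0,0,0],"grip":0},{"delta_pos":[0,-3,3],"twist":[0,0,0],"grip":0},{"delta_pos":[0,-8,3],"twist":[0,0,0],"grip":0}]'
python3 -m pendant '[{"delta_pos":[-1,-4,3],"twist":[0,0,0],"grip":0},{"delta_pos":[-4,-8,6],"twist":[0,0,0],"grip":0},{"delta_pos":[-7,-9,10],"twist":[0,0,0],"grip":0},{"delta_pos":[-10,-9,14],"twist":[0,0,0],"grip":0},{"delta_pos":[-13,-9,18],"twist":[0,0,0],"grip":0}]'
python3 -m pendant '[{"delta_pos":[-1,0,3],"twist":[0,0,0],"grip":0},{"delta_pos":[-2,0,6],"twist":[0,0,0],"grip":0},{"delta_pos":[-2,0,7],"twist":[0,0,0],"grip":0},{"delta_pos":[-2,0,7],"twist":[0,0,0],"grip":0},{"delta_pos":[-2,0,7],"twist":[0,0,0],"grip":0}]'
python3 -c "
from h import *
grab('top','t21');crop('t21','t21c',230,310,175,235,10);crop('t21','t21d',170,330,135,285,5)
grab('side','s21');crop('s21','s21c',180,340,150,300,5);go(0,0,0)"
```

```text
time_s: 41.55
ee_pos: [493.4, 244.9, 88.0]
ee_rot: [-90.1, 0.4, 2.4]
force: [1.1, 0.5, 0.5]
gripper_width: 0.4
time_s: 42.05
ee_pos: [362.6, 414.3, 181.2]
ee_rot: [-89.9, -0.1, 2.3]
force: [1.1, 0.1, 0.1]
gripper_width: 0.5
time_s: 42.55
ee_pos: [341.2, 480.5, 179.7]
ee_rot: [-90.1, 0.0, 2.3]
force: [0.9, -0.4, -0.3]
gripper_width: 0.6
t 42.65 pos [341.5 480.  179.9] rot [-90.05   0.     2.24] F [-0.13  0.46  0.06] delta cm [-36.    18.03 -46.62] | 61.6
```

View pics/t21d.png

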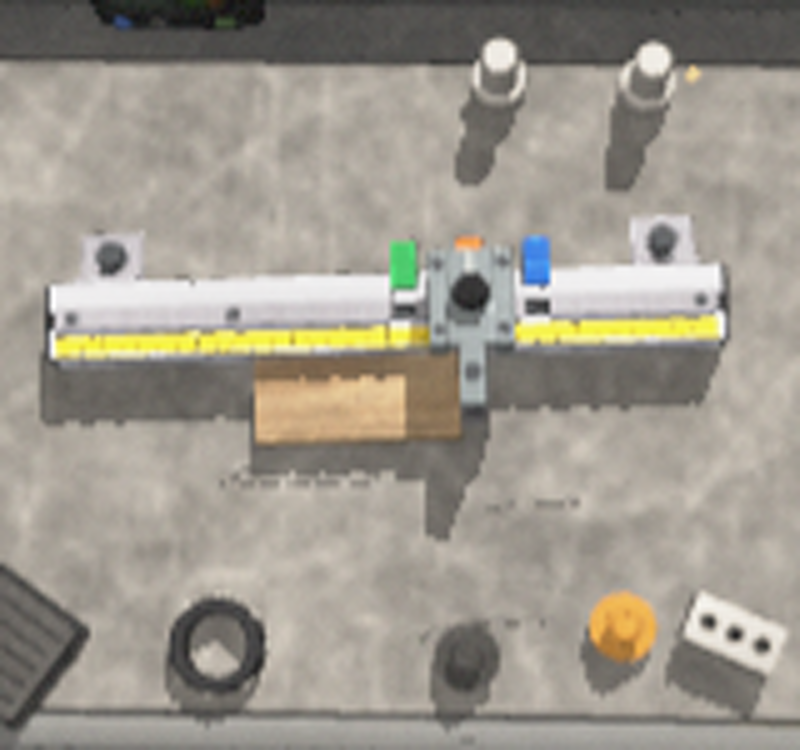

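View pics/t21c.png

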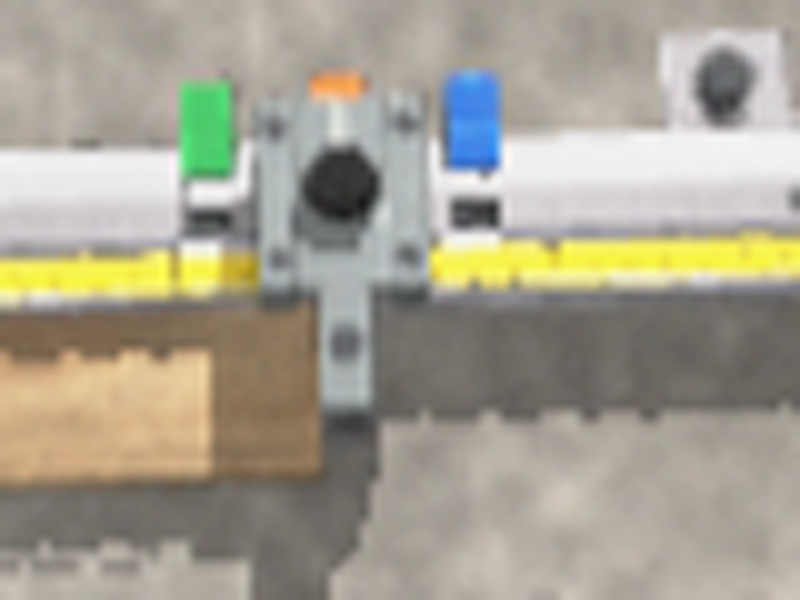

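View pics/s21c.png

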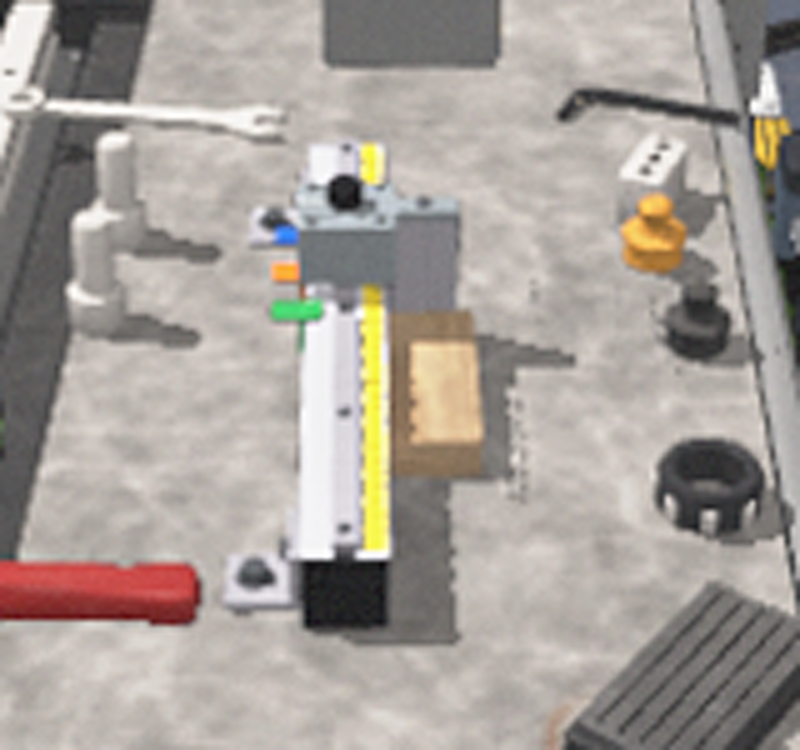

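Run:
```python
from h import *
f=load('t21')
for c in [(254,444),(461,438),(254,358)]: print(Q8(f,c,22,170,135,5))
# front edge by colour along columns
p=f['p'].astype(int)
import numpy as np
xs=[];ys=[]
for u in range(224,260,4):
    col=p[210:232,u]; 
    m=(col[:,0]-col[:,2]); k=np.where(m>25)[0]; 
    a=m[k[-1]+0];b=m[k[-1]+1]; v=210+k[-1]+(a-25)/(a-b+1e-6); q=onz(f,u,v,22); xs.append(q[0]);ys.append(q[1])
print(np.degrees(np.arctan(-np.polyfit(ys,xs,1)[0])), np.round(xs,1))
```

```text
[474.8 203.3  22. ]
[479.3  93.7  22. ]
[520.9 204.6  22. ]
3.0015455628544543 [473.7 474.2 474.5 474.9 475.3 476.4 476.4 477.7 478. ]
```

Run:
```python
from h import *
for n,us in [('t11',range(194,222,3)),('t16',range(245,259,2)),('t21',range(222,260,3))]:
    f=load(n);p=f['p'].astype(float);xs=[]
    for u in us:
        g=np.diff(cv2.GaussianBlur(p,(1,3),0)[215:230,u,:].sum(1)); w=np.clip(-g,0,None); k=w.argmax(); s=slice(max(k-2,0),k+3)
        v=215+.5+(np.arange(len(w))[s]*w[s]).sum()/w[s].sum(); q=onz(f,u,v,22); xs.append(q[0]+q[1]*np.tan(np.radians(2.33)))
    print(n,np.round(xs,1))
```

```text
t11 [484.8 485.  485.  485.2 484.8 486.1 485.6 484.2 484.7 486.5]
t16 [485.7 484.8 484.4 487.  485.5 486.7 485.5]
t21 [484.9 484.8 485.6 485.2 485.3 485.1 484.7 485.3 484.7 484.5 487.2 487.1
 485.6]
```

The front face sits the same distance from the fence (≈485 mm, fence-aligned) as right after the squeezes, so the blank is still flush. I'm handing it in.

```bash
python3 -c "
from h import *
print(job.job_done())"
```

```text
the job is handed in; nothing more can be done
None
```

I handed the job in at about 43 s of the 67 s: the stop is seated in the orange notch, and the blank lies flat against the fence with its end touching the stop.

- **Stop:** My first push left the carriage about 4 mm short, with the pin on its ramp. I noticed this in the images before the blank had moved and went back to finish it. The push force then rose again exactly 35 mm beyond where it had at the blue notch. The carriage's white line sat level with the orange clip, and the carriage had not moved in the last picture.
- **Blank against the fence:** I pushed it flat, slid it along, pressed it flat again with about 5 N, then moved it the last few mm in small steps. In the last pictures its front face is parallel to the fence, at the same distance as right after the two presses. One rough edge fit read 3.0° against the fence's 2.35°, but the corner positions gave 2.35°, so I took the 3.0° as noise from pixel size and shadow.
- **Blank against the stop:** I stopped at a steady 2.5–3.4 N, well under the 9 N that would push the stop out. I then backed straight off, and the pictures show no gap.
- **Other items:** The loose objects look unmoved in the last pictures. I checked that by eye and did not measure it.

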